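# Pack the grill stall's spice kit: flap up, tins below, flap down and pinned, brush on top

## Robot

A 6-joint arm with a two-finger parallel gripper is mounted at the origin on the work surface. World frame = base frame: x ahead of the robot, y to its left, z up, the work surface at z = 0. Lengths are in mm, angles in degrees, forces in N, time in s.
With the tool pointing down it reaches from about 350 to 850 mm from the base axis. Payload 8.1 kg.
Tool frame: the origin (TCP) lies midway between the tips of the shut fingers; the grasp point (between the pads) lies 19 mm behind it; y points along the fingers, x is the direction in which the jaws open and shut, and the axes are right-handed (so a half turn about y gives the same grasp; the last joint's range is limited). The gripper opens to 85 mm and grips with 20 to 120 N. Pads are 22 mm wide; open, the fingers measure 114 mm over their backs; the gripper's body (76 mm by 85 mm) begins 54 mm behind the grasp point. The pads swing forward as they close: fully open they stand 13 mm farther back than shut.
Start: joints at [-70.096, 7.471, 85.268, -0, 87.261, -4.893], TCP at [251.668, -544.673, 231.292] pointing down, gripper open.
Joint ranges: [-169.43, 169.43], [-51.17, 129.36], [1.28, 143.12], [-76.62, 256.62], [0, 156.53], [-152.29, 152.29]. Speed limits (degrees/s): [136.94, 136.94, 159.86, 180, 180, 180].

## Interface

Orientations are given as [roll, pitch, yaw] about the fixed x, y, z axes, in that order (R = Rz(yaw) Ry(pitch) Rx(roll)).
In Python, from bench import r gives the robot as it stands.
- The arm moves only by the tool move_arm, never from a script. Its arguments are lists of equal length, an entry for each row: "linear": the shift along the tool's x, y, z normalised to -1 to 1, where 1 is 300 mm, a list of three; "twist": the turn, a rotation vector about the tool's x, y, z normalised to -1 to 1, where 1 is pi/2 rad, a list of three; "hand": the opening, from -1 (shut) to 1 (fully open). A call has 1 to 12 rows; each row is the pose to reach, as a shift and turn from the pose measured when the call began, along the tool's axes at that moment; what a row does not reach only later rows make up. A row lasts 1/12 s, in which the tool goes at most 41.7 mm and 7.16 degrees, less where a joint would pass 70% of its speed; a pose out of reach is approached as far as the arm can. A call with a number of a shift or a turn outside -1 to 1 is refused whole. A call with a gripper value outside its range is refused whole. The fingers move at their own pace and stop on an object; "force" is the grip in N (left out, the last holds). Time passes only in rows, so rows that repeat a pose let the fingers close. It gives the time, the measured TCP pose, the force and the opening at its end, in the units of the state.
- r.sense(): the state, without advancing time (a new reading comes with each control period).
- r.snapshot(name): name is "scene" or "top" or "wrist"; returns a dict with "frame" (400x640x3 uint8, red, green, blue), "range_z" (400x640 float32, mm along the optical axis (not along the pixel's ray), 0 where there is no reading), "intrinsics" (3x3 intrinsics, pixels), "R" (3x3) and "t" (3): a world point X has camera coordinates R X + t; the wrist camera has in their place "hand_eye" (4x4, takes a point from camera to tool coordinates, whose origin is the TCP and whose axes are the tool frame's). Camera axes: x right, y down, z forward; pixel columns grow to the right and rows downward; lengths in mm; the calibration is good to about 2 mm. A picture is of the moment at which its call begins: read the wrist's pose just before it.
- r.hand_in(): hands the job in, once; it reports no verdict.
The state is a dict: "time": time; "joint_pos": joint angles; "qd": joint speeds; "joint_efforts": joint torques, N m; "tool_pos": TCP position; "tcp_rot": TCP orientation; "ft_force": force on the tool from outside, world axes, zero at the start; "wrist_torque": the same for the moment, N m; "finger_gap": finger opening in mm.
Only numpy, scipy, OpenCV 4.12 (cv2) and the standard library are available. Lean on these libraries where they do the work, as an engineer would, in place of code of your own. Each camera call takes 0.05 s, during which the arm holds its last target. There are 200 camera calls.

## Task

Pack up the two-tier kit box: lift its hinged divider flap fully up, stand every squat spice tin that is on the counter in the lower tier, one to a cell, and fold the flap back down flat. Then lock the flap by pushing the loose pin from the right-hand end through the three holes of the hasp until its head is up against the lug, and once it is locked lay the basting brush flat on top of the flap, inside the rim. Leave the drink can, the sauce bottle, the dip cup and the jar where they stand.

Things in the scene. Friction and masses are not known exactly. Their poses are not given: they have to be found in the camera images.
- kitbox: open aluminium kit box, fixed to the table, 140 mm (its x) by 250 mm (its y) by 56 mm high, walls and floor 4 mm, covered by the hinged flap, hinge along its far (+x) side. Origin at the centre of its underside; x points away from the robot, y left, z up
- cells (a point): centre of the lower tier, on its floor, 4 mm above the table. Four cells lie in a row along the kitbox y, centres at x = 0 and y = -91, -30, 30, 91 mm; each is 61 mm in x and 57 mm in y. Their thin walls rise only 12 mm above the floor, so fingers may reach over them; the box inside is 132 mm in x
- hasp (a point): centre of the hasp, in the kitbox frame (-88, -60, 78) mm, on the line of its three holes, which runs along y. Two fixed lugs stand in front of the box (x -71 to -105, tops at z 96, 6 mm thick, outer faces at y -72 and -48 mm); the flap's own lug comes down between them. Holes 16 mm across, 18 in the flap's. The pin goes in from the -y side, moving to +y
- flap (a joint): angle of the divider flap (rad): 0 = shut flat on the box, 1.7 = up against its stop, just past upright. Starts shut or a little ajar. The hinge is stiff (0.3 N m of friction, flap 280 g) so the flap stays wherever it is left
- flap_hinge (a point): middle of the flap's hinge line, which runs along the kitbox y, at x = 68, z = 56 mm in its frame. The flap is a steel sheet reaching 138 mm in front of the hinge, 250 mm wide, 5 mm thick (shut, its underside is at z = 56 mm), with a rim on top 10 mm high at back and sides, 7 mm at the front; its hasp lug sticks out 34 mm past the front edge at y = -60 mm
- flap_tab (a point): top middle of the black lifting tab standing on the flap: 10 mm thick (kitbox x when shut), 40 mm wide (y), 36 mm above the flap's top face. It is 115 mm in front of the hinge line and 41 mm above it: with the flap shut at (-47, 30, 97) mm in the kitbox frame. Turns with the flap
- tin1: squat round plain steel spice tin, 48 mm across and 36 mm tall, 90 g or so, standing on the table to the right; origin at the centre of its underside, z up. Two to four of the tins tin1..tin4 are there (absent ones read None)
- tin2: squat round plain steel spice tin, 48 mm across and 36 mm tall, 90 g or so, standing on the table to the right; origin at the centre of its underside, z up. Two to four of the tins tin1..tin4 are there (absent ones read None)
- tin3: squat round plain steel spice tin, 48 mm across and 36 mm tall, 90 g or so, standing on the table to the right; origin at the centre of its underside, z up. Two to four of the tins tin1..tin4 are there (absent ones read None)
- tin4: squat round plain steel spice tin, 48 mm across and 36 mm tall, 90 g or so, standing on the table to the right; origin at the centre of its underside, z up. Two to four of the tins tin1..tin4 are there (absent ones read None)
- pin: loose steel lock pin lying level in front of the box, 50 g: a square head 32 mm long and 20 by 20 mm, and in line with it a round shaft of diameter 10 mm, 56 mm long, its last 8 mm tapering. Origin on the axis at the shoulder between them; x points along the shaft to its tip, the head spans x = -32 to 0 mm. Lying on the table its axis is 10 mm up
- pin_mid (a point): point on the pin's axis 12 mm from the shoulder along the shaft: at the hasp's centre when the pin is home
- pin_tip (a point): tip of the pin's shaft, 56 mm from the shoulder
- brush: basting brush lying flat on the table to the left of the box, 180 mm long, 14 mm thick: wooden handle 18 mm wide from x = -80 to 35 mm, steel ferrule 32 mm wide to 60 mm, white silicone head 34 mm wide to 100 mm; about 70 g. Origin on its underside in the handle, z up, x towards the head; it balances about 10 mm ahead of the origin
- brush_butt (a point): end of the brush's handle, mid-thickness
- brush_end (a point): far end of the brush's silicone head, mid-thickness
- drink_can: drink can with a red label, 62 mm across, 115 mm tall, beyond the tins; origin under its centre; leave it alone
- sauce_bottle: sauce bottle with a black cap, 56 mm across, 160 mm tall, left of the box; origin under its centre; leave it alone
- dip_cup: small white ceramic cup, open at the top, 42 mm across, 30 mm tall, among the tins; origin under its centre; leave it alone
- pickle_jar: glass jar with a steel cap, 68 mm across, 85 mm tall, far left; origin under its centre; leave it alone
Mind the look-alikes: they are no part of the job. What is shaped like the tin1 but blue, orange or yellow is not meant.

How it is judged:
By the outcome, as a careful person would: the job done as asked, in the order asked, and still so for the second after the job is handed in, with the robot touching nothing.
Of tin1, tin2, tin3, tin4 only 2 to 4 are there at a start; the rules pass over those that are not, and their reading is None.
At some moment in a run one of tin1, tin2, tin3, tin4, brush may be knocked a few centimetres aside while the robot is not near it.
It also fails if it takes over 210 s, if anything falls off the work surface, if the arm or the gripper's body presses on something with over 40 N, if the wrist force passes 120 N, or if a joint passes its speed limit or range.

## Working session

There is one attempt and no reset: what is moved stays moved. The work goes in short steps, Python scripts to look and compute and a tool call to move; the robot and the scene stay as the last step left them, time stands still between calls to the robot, and variables do not carry over. Pictures are saved under pics/ and viewed, on a budget of 14 in all, crops included, one or two more only if the job needs it, and the job is handed in when it is done.

Besides the shell and the picture viewer there is one more tool, called as a command line: name --argument value ..., lists and objects as JSON in quotes. move_arm: Moves the arm, as the interface text tells. Scaled input: -1 to 1 covers 300 mm each way for a shift and pi/2 rad each way for a turn. Its arguments: {"type":"object","properties":{"linear":{"type":"array","items":{"type":"array","items":{"type":"number","minimum":-1,"maximum":1}}},"twist":{"type":"array","items":{"type":"array","items":{"type":"number","minimum":-1,"maximum":1}}},"hand":{"type":"array","items":{"type":"number"}},"force":{"type":"number"}},"required":["linear","twist","hand"]}

```bash
ls; mkdir -p pics
python3 - <<'E'
from bench import r
import cv2,numpy as np,pickle
print(r.sense())
for n in ["scene","top"]:
    s=r.snapshot(n); cv2.imwrite(f"pics/{n}0.png",s["frame"][:,:,::-1]); pickle.dump(s,open(f"{n}0.pkl","wb"))
    print(n,s["intrinsics"],s["R"],s["t"])
E
```

```text
pics
{'time': 0.0, 'joint_pos': array([-7.00945255e+01,  7.51586764e+00,  8.53289684e+01, -2.90001106e-04,
        8.72611158e+01, -4.89410204e+00]), 'qd': array([-0.1096118 ,  0.11302449, -0.05139922,  0.00128923,  0.09097761,
       -0.04117963]), 'joint_efforts': array([-1.24058803e-03, -5.69409835e+01, -5.00546622e+01, -3.64448370e-04,
        1.50090567e-02, -1.78849660e-05]), 'tool_pos': array([ 251.48969158, -544.15004659,  230.23948839]), 'tcp_rot': array([-89.99124937,   0.10559025, -65.20040127]), 'ft_force': array([-0.40987762, -0.52782106,  0.43406334]), 'wrist_torque': array([-0.0128925 , -0.04927063,  0.01320175]), 'finger_gap': 85.76106140988963}
scene [[424.55142919   0.         321.59255825]
 [  0.         424.55142919 203.19059679]
 [  0.           0.           1.        ]] [[ 0.70905417  0.70515115  0.00201096]
 [ 0.55646317 -0.55778702 -0.61581035]
 [-0.43311769  0.43776192 -0.78789185]] [-440.942969   -198.81195424 1329.1066134 ]
top [[515.94657496   0.         315.52429979]
 [  0.         515.94657496 187.75362949]
 [  0.           0.           1.        ]] [[ 0.08478893 -0.99639469 -0.00290749]
 [-0.97503619 -0.08236971 -0.20620296]
 [ 0.20522005  0.02031863 -0.97850492]] [  33.33362509  558.00250741 1466.124579  ]
```

View pics/top0.png

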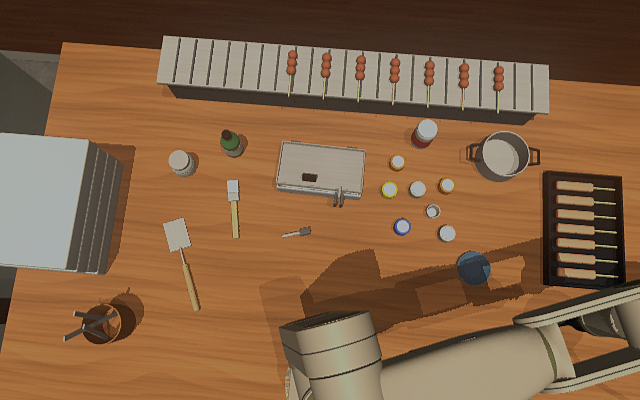

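View pics/scene0.png

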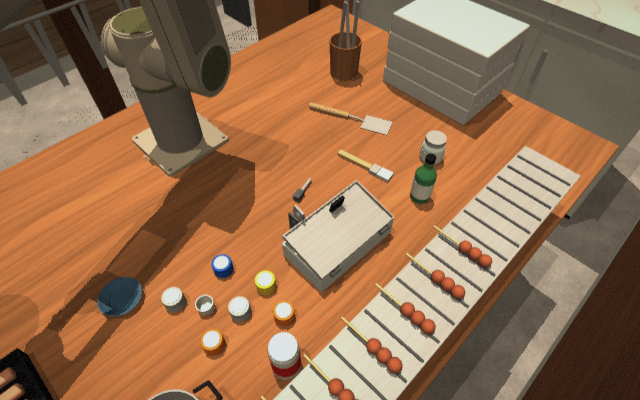

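The top picture shows these candidates for the tins: plain ones at (418,189) and (447,233), orange at (397,162) and (446,186), yellow at (389,190), blue at (402,227), and the open white cup at (433,211). I choose the two plain ones. The pin is at (297,232) with its head to the right, the brush at (234,208) and the box at (321,170). A close crop will check this.

```bash
cat > h.py <<'E'
import numpy as np,cv2,pickle
from scipy.spatial.transform import Rotation as Ro
def cam(s,pose=None):
    """returns Rcw, origin (world)"""
    if "hand_eye" in s:
        T=np.eye(4);T[:3,:3]=Ro.from_euler('xyz',pose[1],degrees=True).as_matrix();T[:3,3]=pose[0]
        M=T@s["hand_eye"];return M[:3,:3],M[:3,3]
    return s["R"].T,-s["R"].T@s["t"]
def cloud(s,pose=None):
    R,o=cam(s,pose);v,u=np.indices(s["range_z"].shape);K=s["intrinsics"];d=s["range_z"]
    p=np.stack([(u-K[0,2])/K[0,0]*d,(v-K[1,2])/K[1,1]*d,d],-1);w=p@R.T+o;w[d<=0]=np.nan;return w
def plane(s,uv,z,pose=None):
    R,o=cam(s,pose);K=s["intrinsics"];uv=np.atleast_2d(np.asarray(uv,float))
    d=np.c_[(uv[:,0]-K[0,2])/K[0,0],(uv[:,1]-K[1,2])/K[1,1],np.ones(len(uv))]@R.T
    return o+d*((z-o[2])/d[:,2])[:,None]
def shot(r,n,name):
    st=r.sense();s=r.snapshot(n);cv2.imwrite(f"pics/{name}.png",s["frame"][:,:,::-1])
    return s,(st["tool_pos"],st["tcp_rot"])
E
python3 - <<'E'
from h import *
s=pickle.load(open("top0.pkl","rb"))
w=cloud(s);f=s["frame"]
im=cv2.resize(f[110:260,210:470],(780,450),interpolation=cv2.INTER_CUBIC)
cv2.imwrite("pics/crop0.png",im[:,:,::-1])
z=w[...,2]
print("table z",np.nanmedian(z[240:270,240:290]))
reg=np.zeros(z.shape,bool);reg[115:250,160:480]=1
for lo,hi in [(5,300)]:
    m=((z>lo)&(z<hi)&reg).astype(np.uint8)
    n,l,st,c=cv2.connectedComponentsWithStats(m)
    for i in range(1,n):
        if st[i,4]<20: continue
        k=l==i;zt=np.nanpercentile(z[k],90);top=k&(z>zt-6)
        p=w[top];col=f[top].mean(0).astype(int)
        (cx,cy),rr=cv2.minEnclosingCircle(p[:,:2].astype(np.float32))
        print(c[i].round(),st[i,4],"ztop",zt.round(1),"mean",p.mean(0).round(1),"circ",round(cx,1),round(cy,1),round(rr,1),col,
          "rect",cv2.minAreaRect(w[k][:,:2].astype(np.float32)))
E
```

```text
table z 0.36858538738511015
[433. 128.] 853 ztop 117.3 mean [ 745.  -229.7  116.2] circ 743.9 -229.7 30.5 [167 170 168] rect ((769.3326416015625, -299.311767578125), (110.5491714477539, 221.06423950195312), 0.7932096719741821)
[231. 143.] 472 ztop 158.6 mean [665.9 343.4 160.5] circ 666.3 344.1 13.5 [66 46 35] rect ((685.76953125, 356.8720703125), (104.18588256835938, 61.93870162963867), 27.1425724029541)
[321. 170.] 4350 ztop 91.4 mean [559.1  67.   94.8] circ 584.4 70.8 130.2 [137 126 112] rect ((608.9765625, 70.78724670410156), (268.5547790527344, 205.552734375), 88.82935333251953)
[475. 155.] 165 ztop 74.8 mean [ 699.1 -377.3   73. ] circ 700.6 -384.3 28.6 [62 46 37] rect ((695.21728515625, -388.1126403808594), (75.28755950927734, 44.60260009765625), 4.913963317871094)
[182. 163.] 560 ztop 88.7 mean [598.4 489.3  86.9] circ 597.9 489.6 30.7 [167 157 141] rect ((600.146240234375, 489.49298095703125), (75.08531951904297, 79.7883529663086), 62.830726623535156)
[397. 162.] 233 ztop 40.4 mean [ 659.7 -159.4   38. ] circ 660.5 -159.5 23.7 [168 152 126] rect ((660.70361328125, -159.9620
[... 1133 characters left out ...]
141 166] rect ((465.99835205078125, -184.62619018554688), (49.909393310546875, 58.814125061035156), 54.514442443847656)
[446. 233.] 249 ztop 40.6 mean [ 455.5 -316.4   38.4] circ 456.2 -316.4 23.7 [167 168 163] rect ((457.8280334472656, -320.169921875), (46.86594772338867, 56.818790435791016), 25.091691970825195)
[299. 232.] 140 ztop 23.5 mean [427.8 104.7  21.5] circ 417.5 127.1 42.2 [104  93  82] rect ((417.49761962890625, 127.85248565673828), (24.61085319519043, 88.9204330444336), 21.630577087402344)
[179. 243.] 51 ztop 10.6 mean [360.8 473.6   7.3] circ 357.1 472.1 29.7 [170 166 150] rect ((361.56964111328125, 474.7412109375), (21.645828247070312, 59.151222229003906), 30.578392028808594)
```

View pics/crop0.png

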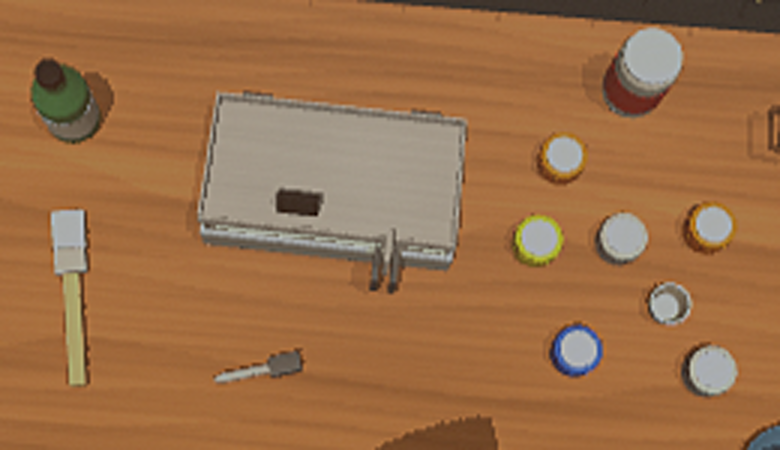

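Crop: two plain steel tins (crop (622,237) and (712,370)) and four coloured-band look-alikes. The pin's head is to the right at (285,363) and its tip to the left at (217,379). Now the box pose.

```bash
cat >> h.py <<'E'
def Rt(yaw,pitch=0,base=0):
    """tool pointing down, jaw axis at world yaw"""
    return Ro.from_euler('xyz',[-90,pitch,yaw],degrees=True)
def go(st,pos,R):
    R0=Ro.from_euler('xyz',st["tcp_rot"],degrees=True)
    l=R0.inv().apply(np.asarray(pos)-st["tool_pos"])/300; t=(R0.inv()*R).as_rotvec()/(np.pi/2)
    print("linear",l.round(4).tolist(),"twist",t.round(4).tolist())
def kb(p,K):  # kitbox->world, K=(x,y,yaw deg)
    return Ro.from_euler('z',K[2],degrees=True).apply(p)+np.array([K[0],K[1],0])
def boxfit(w,rows,cols,zlo=50,zhi=85):
    """flap top points -> plane and rect"""
    p=w[rows[0]:rows[1],cols[0]:cols[1]].reshape(-1,3);p=p[(p[:,2]>zlo)&(p[:,2]<zhi)]
    rect=cv2.minAreaRect(p[:,:2].astype(np.float32))
    A=np.c_[p[:,:2]-p[:,:2].mean(0),np.ones(len(p))];c=np.median(p[:,2])
    k=abs(p[:,2]-c)<15
    for _ in range(4):
        q=np.linalg.lstsq(A[k],p[k,2],rcond=None)[0];k=abs(A@q-p[:,2])<3
    return rect,q,p
E
python3 - <<'E'
from h import *
from bench import r
for n,a in [("top",((130,200),(270,370))),("scene",((180,290),(275,400)))]:
    s=pickle.load(open(n+"0.pkl","rb"));w=cloud(s)
    rect,q,p=boxfit(w,*a);print(n,rect,"plane",q)
s=pickle.load(open("top0.pkl","rb"))
c=np.array([[217,94],[466,120],[455,245],[200,225]])/3+[210,110]
P=plane(s,c,68);print(P.round(1));
for i in range(4):
    d=P[(i+1)%4]-P[i];print(np.hypot(*d[:2]),np.degrees(np.arctan2(d[1],d[0])))
print("pin ends",plane(s,np.array([[216,379],[300,361]])/3+[210,110],10))
print("brush",plane(s,np.array([[68,211],[77,384]])/3+[210,110],10))
w=r.snapshot("wrist");print(w["hand_eye"],w["intrinsics"])
E
```

```text
top ((609.9163208007812, 69.84117889404297), (250.52769470214844, 163.19317626953125), 88.77474975585938) plane [-1.78008349e-01  5.35555770e-03  7.34559501e+01]
scene ((599.4647216796875, 69.02033996582031), (253.0728302001953, 184.09176635742188), 88.37010192871094) plane [-2.09532501e-01  6.15400719e-03  7.14180995e+01]
[[684.2 191.2  68. ]
 [678.2 -58.   68. ]
 [550.8 -55.5  68. ]
 [549.8 194.7  68. ]]
249.23754208376724 -91.38430005032113
127.38101283722172 178.8886946427911
250.19255442813025 90.24700812169284
134.50223781537105 -1.4893847862555296
pin ends [[406.89442533 168.68883919  10.        ]
 [431.92459806  86.80107224  10.        ]]
brush [[565.07952322 336.02687579  10.        ]
 [390.22194364 306.26389912  10.        ]]
[[ 9.99999523e-01  6.74743470e-04 -7.05699642e-04  3.71929391e-01]
 [ 8.79512627e-04 -3.08669259e-01  9.51169025e-01 -1.42003880e+02]
 [ 4.23967303e-04 -9.51169193e-01 -3.08669705e-01  7.93566063e+01]
 [ 0.00000000e+00  0.00000000e+00  0.00000000e+00  1.00000000e+00]] [[311.89558716   0.         318.06408583]
 [  0.         311.89558716 202.89330589]
 [  0.           0.           1.        ]]
```

Run:
```python
from h import *
from bench import r
go(r.sense(),[560,100,300],Rt(-1.4))
```

```text
linear [-1.5185, -0.2293, 1.8342] twist [-0.0006, -0.7089, -0.0008]
```

move_arm --linear '[[-0.76,-0.23,0.917],[-0.76,-0.23,0.917],[-0.76,-0.23,0.917],[-0.76,-0.23,0.917],[-0.76,-0.23,0.917],[-0.76,-0.23,0.917],[-0.76,-0.23,0.917],[-0.76,-0.23,0.917],[-0.76,-0.23,0.917],[-0.76,-0.23,0.917],[-0.76,-0.23,0.917]]' --twist '[[0,-0.35,0],[0,-0.35,0],[0,-0.35,0],[0,-0.35,0],[0,-0.35,0],[0,-0.35,0],[0,-0.35,0],[0,-0.35,0],[0,-0.35,0],[0,-0.35,0],[0,-0.35,0]]' --hand '[0,0,0,0,0,0,0,0,0,0,0]'

```text
time: 1.07
tool_pos: [406.4, -220.7, 300.3]
tcp_rot: [-90.0, 0.0, -33.5]
ft_force: [-0.8, 0.1, -0.3]
finger_gap: 42.6
```

Run:
```python
from h import *
from bench import r
go(r.sense(),[560,100,300],Rt(-1.4))
```

```text
linear [-0.163, 0.0017, 1.1741] twist [-0.0005, -0.3566, 0.0]
```

move_arm --linear '[[-0.12,0,1.0],[-0.12,0,1.0],[-0.12,0,1.0],[-0.12,0,1.0],[-0.12,0,1.0],[-0.12,0,1.0],[-0.12,0,1.0],[-0.12,0,1.0],[-0.12,0,1.0],[-0.12,0,1.0]]' --twist '[[0,-0.357,0],[0,-0.357,0],[0,-0.357,0],[0,-0.357,0],[0,-0.357,0],[0,-0.357,0],[0,-0.357,0],[0,-0.357,0],[0,-0.357,0],[0,-0.357,0]]' --hand '[-0.3,-0.3,-0.3,-0.3,-0.3,-0.3,-0.3,-0.3,-0.3,-0.3]'

```text
time: 1.9
tool_pos: [541.8, 48.4, 299.4]
tcp_rot: [-90.0, 0.1, -1.3]
ft_force: [0.3, -0.5, -0.1]
finger_gap: 29.7
```

Run:
```python
from h import *
from bench import r
s,po=shot(r,"wrist","w1");pickle.dump((s,po),open("w1.pkl","wb"));print(po)
w=cloud(s,po);rect,q,p=boxfit(w,(0,400),(0,640),52,90)
m=(w[...,0]>500)&(w[...,0]<720)&(w[...,1]>-90)&(w[...,1]<220)
p=w[m];p=p[(p[:,2]>52)]
A=np.c_[p[:,:2]-[600,70],np.ones(len(p))];k=p[:,2]<90
for _ in range(6):
    q=np.linalg.lstsq(A[k],p[k,2],rcond=None)[0];k=abs(A@q-p[:,2])<2.5
print("plane",q,k.sum(),"rect",cv2.minAreaRect(p[k][:,:2].astype(np.float32)))
t=p[(A@q-p[:,2])<-20]; print("tab etc",len(t),np.percentile(t,[5,50,95],axis=0).round(1))
t=t[t[:,1]>50];print("tab",np.percentile(t,[2,50,98],axis=0).round(1),t[t[:,2]>t[:,2].max()-4].mean(0))
```

```text
(array([541.7733773 ,  48.41456184, 299.43618535]), array([-90.00693976,   0.09906501,  -1.34534648]))
plane [-2.15891237e-01  7.22171541e-03  7.77654463e+01] 22222 rect ((599.582763671875, 71.37346649169922), (249.0127716064453, 183.69622802734375), 88.2954330444336)
tab etc 31032 [[503.7  39.9 313.7]
 [557.6  59.2 366.2]
 [594.8  66.1 386. ]]
tab [[502.1  51.5 120.9]
 [557.3  59.6 370.9]
 [599.6  84.4 388.9]] [542.27107053  66.60432623 390.07852071]
```

View pics/w1.png

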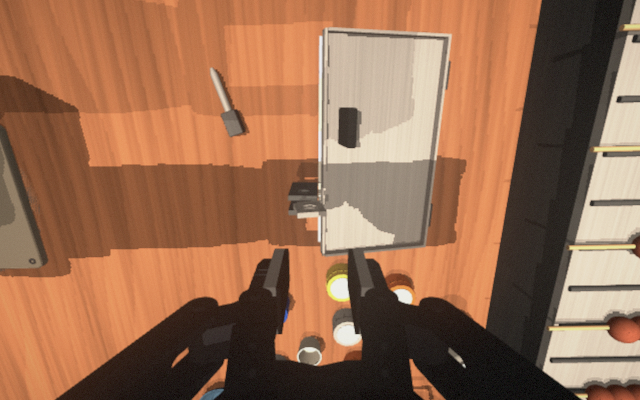

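The wrist view shows the flap ajar by about 12°, the tab at (348,127), the hasp at (305,200) and the pin at (228,105) with its head at (233,124). I'll refine the box pose from the corners.

Run:
```python
from h import *
s,po=pickle.load(open("w1.pkl","rb"));w=cloud(s,po)
print("back rim corners",plane(s,[[450,35],[426,243]],71,po).round(1))
print("front",plane(s,[[324,30],[321,253]],96,po).round(1))
# box wall bottom-left front edge, scene of back edge by depth: for several rows, max x of points with z>60
for row in range(50,240,30):
    L=w[row];k=(L[:,2]>55)&(L[:,2]<115)&(L[:,0]>520)&(L[:,0]<730)
    i=np.where(k)[0]; print(row,"front",w[row,i[0]].round(1),"back",w[row,i[-1]].round(1))
f=s["frame"].astype(int)
m=(f.max(2)<60);m[:100]=0;m[160:]=0;m[:,:335]=0;m[:,365:]=0
v,u=np.nonzero(m);print("tab px",u.min(),u.max(),v.min(),v.max(),len(u))
p=w[v,u];print(np.nanpercentile(p,[5,50,95],axis=0).round(1)); top=p[p[:,2]>np.nanpercentile(p[:,2],70)];print("tab top",top.mean(0).round(1),np.ptp(top,axis=0))
# hasp lugs
q=w[180:220,285:330].reshape(-1,3);q=q[(q[:,2]>85)];print("lugs",np.percentile(q,[2,50,98],axis=0).round(1))
```

```text
back rim corners [[685.1 191.7  71. ]
 [679.9 -50.6  71. ]]
front [[550.9 194.7  96. ]
 [543.  -49.3  96. ]]
50 front [546.9 182.7  55.4] back [685.8 177.3  70.6]
80 front [548.2 149.4  85.8] back [692.3 147.7  59.1]
110 front [546.7 118.1  57. ] back [684.6 115.3  69.9]
140 front [544.8  83.   55.2] back [683.6  81.4  69. ]
170 front [545.2  51.8  83.8] back [681.8  45.8  70.1]
200 front [521.2   7.2  56.8] back [681.7   7.6  69.6]
230 front [539.6 -35.9  55.2] back [680.2 -32.9  69.6]
tab px 339 353 108 147 80
[[565.9  84.8  89.5]
 [569.9  98.7 106. ]
 [572.2 119.7 116.7]]
tab top [571.6  98.5 114.5] [ 7.79130409 36.41362832  7.8104069 ]
lugs [[507.5  -4.4  86.2]
 [535.1  16.1  95.7]
 [553.9  39.  128.7]]
```

```bash
cat >> h.py <<'E'
K=(612.,71.,-1.7)
def flapP(a,h,th,y,K=K):
    c,s=np.cos(np.radians(th)),np.sin(np.radians(th))
    return kb([68-a*c+h*s,y,56+a*s+h*c],K)
E
python3 - <<'E'
from h import *
from bench import r
st=r.sense()
go(st,flapP(115,90,12,30),Rt(-1.7,12)); go(st,flapP(115,17,12,30),Rt(-1.7,12)); print(flapP(115,17,12,30))
E
```

```text
linear [0.1478, 0.4391, 0.1839] twist [0.0004, 0.0031, 0.1325]
linear [0.0975, 0.6771, 0.1842] twist [0.0004, 0.0031, 0.1325]
[571.9555368  102.20170193  96.53835366]
```

move_arm --linear '[[0.148,0.439,0.184],[0.148,0.439,0.184],[0.148,0.439,0.184],[0.148,0.439,0.184],[0.148,0.439,0.184],[0.148,0.439,0.184],[0.123,0.56,0.184],[0.098,0.677,0.184],[0.098,0.677,0.184],[0.098,0.677,0.184]]' --twist '[[0,0,0.133],[0,0,0.133],[0,0,0.133],[0,0,0.133],[0,0,0.133],[0,0,0.133],[0,0,0.133],[0,0,0.133],[0,0,0.133],[0,0,0.133]]' --hand '[-0.1,-0.1,-0.1,-0.1,-0.1,-0.1,-0.1,-0.1,-0.1,-0.1]' --force 40

```text
time: 2.78
tool_pos: [571.2, 100.6, 97.6]
tcp_rot: [-90.0, 12.1, -1.5]
ft_force: [0.5, 0.6, 0.9]
finger_gap: 38.3
```

Run:
```python
from h import *
from bench import r
s,po=shot(r,"wrist","w2")
```

```text
(no output)
```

View pics/w2.png

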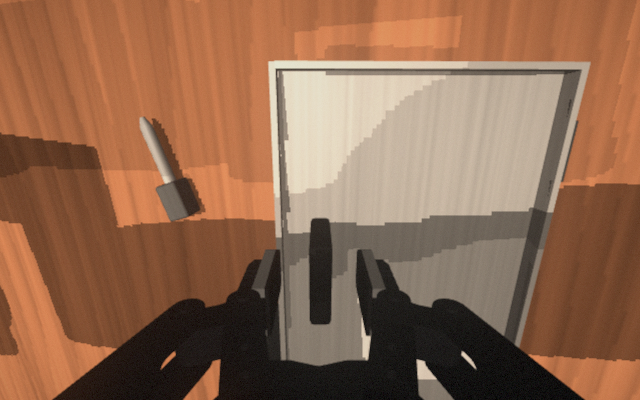

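The tab (320,270) sits centred between the fingers (280/358). Close, then swing along the hinge arc.

move_arm --linear '[[0,0,0],[0,0,0],[0,0,0],[0,0,0],[0,0,0],[0,0,0]]' --twist '[[0,0,0],[0,0,0],[0,0,0],[0,0,0],[0,0,0],[0,0,0]]' --hand '[-1,-1,-1,-1,-1,-1]' --force 40

```text
time: 3.33
tool_pos: [572.8, 100.6, 102.7]
tcp_rot: [-90.0, 11.9, -1.5]
ft_force: [-11.9, -2.0, 10.0]
finger_gap: 8.7
```

Run:
```python
from h import *
from bench import r
st=r.sense();print(st["ft_force"],st["finger_gap"],st["tool_pos"])
# rotate about hinge relative to actual pose
h=flapP(0,0,0,30); ax=Ro.from_euler('z',-1.7,degrees=True).apply([0,1,0])
R0=Ro.from_euler('xyz',st["tcp_rot"],degrees=True)
for d in [7,14,21,28,35,42,50]:
    Q=Ro.from_rotvec(ax*np.radians(d)); print(d,end=' ');go(st,h+Q.apply(st["tool_pos"]-h),Q*R0)
```

```text
[-11.91670327  -2.04666548  10.0179821 ] 8.652430060872899 [572.77629715 100.63016169 102.70586567]
7 linear [0.0123, -0.0463, -0.0001] twist [0.0003, -0.0001, 0.0778]
14 linear [0.0302, -0.0908, -0.0002] twist [0.0005, -0.0002, 0.1556]
21 linear [0.0534, -0.1327, -0.0004] twist [0.0008, -0.0003, 0.2333]
28 linear [0.0815, -0.1715, -0.0005] twist [0.0011, -0.0005, 0.3111]
35 linear [0.1142, -0.2066, -0.0007] twist [0.0013, -0.0006, 0.3889]
42 linear [0.1508, -0.2374, -0.0009] twist [0.0016, -0.0007, 0.4667]
50 linear [0.197, -0.2669, -0.0011] twist [0.0019, -0.0008, 0.5556]
```

move_arm --linear '[[0.006,-0.023,0],[0.012,-0.046,0],[0.021,-0.069,0],[0.03,-0.091,0],[0.041,-0.112,0],[0.053,-0.133,0],[0.067,-0.152,0],[0.082,-0.172,0],[0.098,-0.19,0],[0.114,-0.207,0],[0.132,-0.222,0],[0.151,-0.237,0]]' --twist '[[0,0,0.039],[0,0,0.078],[0,0,0.117],[0,0,0.156],[0,0,0.195],[0,0,0.233],[0,0,0.272],[0,0,0.311],[0,0,0.35],[0,0,0.389],[0,0,0.428],[0,0,0.467]]' --hand '[-1,-1,-1,-1,-1,-1,-1,-1,-1,-1,-1,-1]'

```text
time: 4.33
tool_pos: [627.0, 98.9, 161.3]
tcp_rot: [-90.0, 52.3, -1.6]
ft_force: [9.1, 7.6, -13.6]
finger_gap: 8.8
```

Run:
```python
from h import *
from bench import r
st=r.sense()
h=flapP(0,0,0,30); ax=Ro.from_euler('z',-1.7,degrees=True).apply([0,1,0])
R0=Ro.from_euler('xyz',st["tcp_rot"],degrees=True);print(st["joint_pos"].round(1))
for d in [5,10,15,20,25]:
    Q=Ro.from_rotvec(ax*np.radians(d)); print(d,end=' ');go(st,h+Q.apply(st["tool_pos"]-h),Q*R0)
```

```text
[  2.5  78.6   5.7   6.  147.8   7.6]
5 linear [0.0078, -0.0335, -0.0001] twist [0.0001, -0.0001, 0.0556]
10 linear [0.0185, -0.0662, -0.0001] twist [0.0001, -0.0002, 0.1111]
15 linear [0.032, -0.0978, -0.0002] twist [0.0002, -0.0003, 0.1667]
20 linear [0.0482, -0.1282, -0.0003] twist [0.0003, -0.0003, 0.2222]
25 linear [0.067, -0.157, -0.0003] twist [0.0003, -0.0004, 0.2778]
```

move_arm --linear '[[0,0,0],[0,0,0],[0,-0.06,0],[0,-0.15,0],[0,-0.28,0],[0,-0.35,0],[0,-0.35,0]]' --twist '[[0,0,0],[0,0,0],[0,0,0],[0,0,0],[0,0,0],[0,0,0],[0,0,0]]' --hand '[0.1,0.1,0.1,0.1,0.1,0.1,0.1]'

```text
time: 4.92
tool_pos: [630.9, 89.9, 215.5]
tcp_rot: [-89.7, 50.7, -1.6]
ft_force: [0.4, -0.2, 0.8]
finger_gap: 47.1
```

Run:
```python
from h import *
from bench import r
st=r.sense();print(st["tool_pos"],st["tcp_rot"],st["finger_gap"])
for p in [[0,40,280],[-90,40,280],[-90,40,140]]: go(st,kb(p,K),Rt(-1.7))
```

```text
[630.89829924  89.94951533 215.48929552] [-89.69605445  50.65855952  -1.59157987] 47.05287650596825
linear [-0.205, -0.0888, 0.0689] twist [-0.0026, -0.0004, -0.5629]
linear [-0.3951, 0.1432, 0.0683] twist [-0.0026, -0.0004, -0.5629]
linear [-0.0342, 0.439, 0.0667] twist [-0.0026, -0.0004, -0.5629]
```

move_arm --linear '[[-0.205,-0.089,0.069],[-0.205,-0.089,0.069],[-0.205,-0.089,0.069],[-0.205,-0.089,0.069],[-0.3,0.03,0.069],[-0.395,0.143,0.068],[-0.395,0.143,0.068],[-0.395,0.143,0.068],[-0.395,0.143,0.068],[-0.21,0.29,0.068],[-0.034,0.439,0.067],[-0.034,0.439,0.067]]' --twist '[[0,0,-0.2],[0,0,-0.35],[0,0,-0.5],[0,0,-0.563],[0,0,-0.563],[0,0,-0.563],[0,0,-0.563],[0,0,-0.563],[0,0,-0.563],[0,0,-0.563],[0,0,-0.563],[0,0,-0.563]]' --hand '[-1,-1,-1,-1,-1,-1,-1,-1,-1,-1,-1,-1]'

```text
time: 5.92
tool_pos: [522.6, 114.1, 160.5]
tcp_rot: [-89.7, -0.7, -1.8]
ft_force: [0.0, -0.3, 0.2]
finger_gap: -0.1
```

Run:
```python
from h import *
from bench import r
st=r.sense();print(st["tool_pos"],st["tcp_rot"],st["finger_gap"])
for p in [[-90,40,140],[-20,40,145],[30,40,152],[50,40,158],[66,40,160],[80,40,160]]: go(st,kb(p,K),Rt(-1.7))
```

```text
[522.6375667  114.13422676 160.48284979] [-89.74488696  -0.6967294   -1.75014286] -0.12724127053723433
linear [0.0012, 0.0683, -0.0018] twist [-0.0028, -0.0005, 0.0077]
linear [0.2347, 0.0545, -0.0016] twist [-0.0028, -0.0005, 0.0077]
linear [0.4016, 0.0332, -0.0013] twist [-0.0028, -0.0005, 0.0077]
linear [0.4685, 0.014, -0.0012] twist [-0.0028, -0.0005, 0.0077]
linear [0.522, 0.008, -0.0011] twist [-0.0028, -0.0005, 0.0077]
linear [0.5686, 0.0085, -0.0011] twist [-0.0028, -0.0005, 0.0077]
```

move_arm --linear '[[0.06,0.06,0],[0.12,0.06,0],[0.17,0.055,0],[0.22,0.052,0],[0.265,0.05,0],[0.31,0.045,0],[0.35,0.04,0],[0.39,0.035,0],[0.425,0.027,0],[0.455,0.018,0],[0.48,0.013,0],[0.5,0.01,0]]' --twist '[[0,0,0],[0,0,0],[0,0,0],[0,0,0],[0,0,0],[0,0,0],[0,0,0],[0,0,0],[0,0,0],[0,0,0],[0,0,0],[0,0,0]]' --hand '[-1,-1,-1,-1,-1,-1,-1,-1,-1,-1,-1,-1]'

```text
time: 6.92
tool_pos: [672.9, 109.5, 161.0]
tcp_rot: [-89.7, -0.8, -1.7]
ft_force: [-2.9, -0.9, -1.2]
finger_gap: -0.1
```

move_arm --linear '[[0.01,0,0],[0.02,0,0],[0.025,0,0],[0.03,0,0]]' --twist '[[0,0,0],[0,0,0],[0,0,0],[0,0,0]]' --hand '[-1,-1,-1,-1]'

```text
time: 7.25
tool_pos: [682.1, 109.2, 161.7]
tcp_rot: [-89.7, -0.8, -1.7]
ft_force: [-2.3, -0.1, 0.3]
finger_gap: -0.1
```

Run:
```python
from h import *
from bench import r
s,po=shot(r,"scene","s2")
```

```text
(no output)
```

View pics/s2.png

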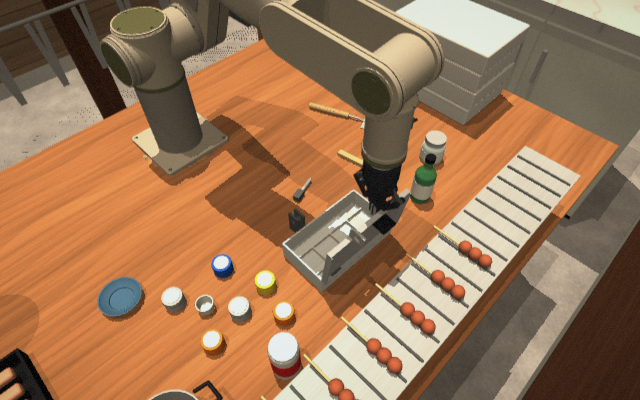

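The flap stands nearly upright behind the box at (370,240). I'll push on gently to the stop.

move_arm --linear '[[0.012,0,0],[0.024,0,0],[0.036,0,0],[0.045,0,0],[0.053,0,0],[0.06,0,0]]' --twist '[[0,0,0],[0,0,0],[0,0,0],[0,0,0],[0,0,0],[0,0,0]]' --hand '[-1,-1,-1,-1,-1,-1]'

```text
time: 7.8
tool_pos: [684.8, 109.2, 161.4]
tcp_rot: [-89.9, 1.2, -1.6]
ft_force: [-101.9, -6.4, 51.2]
finger_gap: 0.1
```

The stop is reached, with more force than I wanted. Backing off and up.

move_arm --linear '[[-0.03,0,0],[-0.08,0,0],[-0.15,-0.1,0],[-0.2,-0.3,0],[-0.2,-0.45,0],[-0.2,-0.45,0],[-0.2,-0.45,0]]' --twist '[[0,0,0],[0,0,0],[0,0,0],[0,0,0],[0,0,0],[0,0,0],[0,0,0]]' --hand '[0.3,0.3,0.3,0.3,0.3,0.3,0.3]'

```text
time: 8.38
tool_pos: [630.3, 111.0, 307.0]
tcp_rot: [-89.8, 0.4, -1.6]
ft_force: [0.8, -0.6, 1.4]
finger_gap: 55.7
```

```bash
cat >> h.py <<'E'
def tins(s,pose=None,lo=30,hi=50):
    """round tops: centre, colour, by depth blob"""
    w=cloud(s,pose);z=w[...,2];m=((z>lo)&(z<hi)&(w[...,0]>380)&(w[...,0]<700)&(w[...,1]<-60)&(w[...,1]>-450)).astype(np.uint8)
    n,l,q,c=cv2.connectedComponentsWithStats(m)
    for i in range(1,n):
        if q[i,4]<40: continue
        k=l==i;hsv=cv2.cvtColor(s["frame"],cv2.COLOR_RGB2HSV)[k]
        (x,y),rr=cv2.minEnclosingCircle(w[k][:,:2].astype(np.float32));print(c[i].round(),q[i,4],"xy",round(x,1),round(y,1),round(rr,1),"z",np.percentile(z[k],90).round(1),"maxsat",np.percentile(hsv[:,1],90))
E
python3 - <<'E'
from h import *
from bench import r
st=r.sense();print(st["ft_force"],st["tool_pos"])
for n in ["top","scene"]:
    s=r.snapshot(n);print(n);tins(s)
    w=cloud(s);m=(w[...,2]>100)&(w[...,0]>660)&(w[...,0]<760)&(w[...,1]>-60)&(w[...,1]<30);p=w[m]
    if len(p): print("flap",len(p),np.percentile(p,[2,50,98],axis=0).round(1),np.polyfit(p[:,2],p[:,0],1))
go(st,[582-0,-150,250],Rt(-1.7));
E
```

```text
[ 0.79252203 -0.62233273  1.43299157] [630.34710964 110.96186871 307.01501677]
top
[397. 161.] 188 xy 662.2 -158.7 25.3 z 41.3 maxsat 207.3
[485. 170.] 55 xy 657.6 -425.2 33.2 z 47.3 maxsat 76.80000000000001
[447. 185.] 197 xy 601.0 -311.6 24.8 z 40.9 maxsat 213.0
[417. 188.] 194 xy 582.3 -223.7 24.8 z 40.3 maxsat 37.400000000000034
[389. 189.] 192 xy 573.1 -139.4 24.6 z 41.4 maxsat 194.9
[402. 226.] 198 xy 465.2 -184.1 23.7 z 41.4 maxsat 164.3
[447. 233.] 205 xy 455.8 -316.1 24.3 z 40.8 maxsat 39.599999999999994
flap 559 [[683.9 -55.1 102.8]
 [692.3 -13.5 168.5]
 [726.4  22.3 224.7]] [2.23077394e-01 6.57937473e+02]
scene
[221. 263.] 279 xy 465.3 -186.5 24.4 z 36.9 maxsat 185.0
[264. 280.] 301 xy 573.8 -141.4 24.5 z 37.2 maxsat 188.0
[171. 297.] 336 xy 456.2 -318.5 24.2 z 37.1 maxsat 44.5
[238. 306.] 345 xy 582.9 -226.0 24.2 z 36.8 maxsat 40.60000000000002
[283. 311.] 344 xy 661.1 -161.5 24.3 z 36.9 maxsat 203.7
[211. 340.] 390 xy 602.0 -313.4 24.1 z 36.8 maxsat 201.0
[177. 397.] 69 xy 656.2 -430.1 27.6 z 47.7 maxsat 49.0
flap 697 [[688.1 -59.2 102.9]
 [698.9 -11.6 188.4]
 [736.1  27.1 223.5]] [2.50161702e-01 6.60015495e+02]
linear [-0.135, 0.1881, -0.8747] twist [-0.0021, 0.0008, -0.0047]
```

move_arm --linear '[[-0.13,0.17,-0.85],[-0.13,0.17,-0.85],[-0.13,0.17,-0.85],[-0.13,0.17,-0.85],[-0.13,0.17,-0.85],[-0.13,0.17,-0.85],[-0.13,0.17,-0.85],[-0.13,0.17,-0.85]]' --twist '[[0,0,0],[0,0,0],[0,0,0],[0,0,0],[0,0,0],[0,0,0],[0,0,0],[0,0,0]]' --hand '[0.5,0.5,0.5,0.5,0.5,0.5,0.5,0.5]'

```text
time: 9.15
tool_pos: [579.5, -146.2, 245.7]
tcp_rot: [-89.8, 1.2, -1.9]
ft_force: [-0.6, 0.7, -1.0]
finger_gap: 63.8
```

Run:
```python
from h import *
from bench import r
st=r.sense();print(st["tool_pos"])
s,po=shot(r,"wrist","w3");tins(s,po,28,45)
for p in [[582.6,-224.8,100],[582.6,-224.8,8]]:go(st,p,Rt(-1.7))
```

```text
[ 579.52039099 -146.20762365  245.68944887]
[316. 167.] 1328 xy 573.5 -138.9 23.9 z 36.5 maxsat 158.0
[392. 182.] 1308 xy 661.6 -159.2 24.1 z 36.4 maxsat 182.0
[228. 206.] 1203 xy 465.7 -183.3 23.8 z 36.5 maxsat 134.0
[326. 234.] 1120 xy 582.6 -222.9 23.9 z 36.4 maxsat 56.0
[278. 270.] 172 xy 519.3 -272.9 20.9 z 29.9 maxsat 58.900000000000006
[342. 295.] 950 xy 602.0 -310.9 23.9 z 36.3 maxsat 171.0
[383. 360.] 160 xy 659.6 -416.4 15.5 z 42.4 maxsat 60.0
linear [0.0291, 0.4844, -0.2629] twist [-0.0018, -0.0022, -0.0134]
linear [0.0356, 0.791, -0.2637] twist [-0.0018, -0.0022, -0.0134]
```

move_arm --linear '[[0.029,0.4,-0.258],[0.029,0.48,-0.258],[0.029,0.48,-0.258],[0.029,0.48,-0.258],[0.032,0.6,-0.258],[0.034,0.7,-0.258],[0.036,0.77,-0.258],[0.036,0.791,-0.258],[0.036,0.791,-0.258]]' --twist '[[0,0,-0.013],[0,0,-0.013],[0,0,-0.013],[0,0,-0.013],[0,0,-0.013],[0,0,-0.013],[0,0,-0.013],[0,0,-0.013],[0,0,-0.013]]' --hand '[0.5,0.5,0.5,0.5,0.5,0.5,0.5,0.5,0.5]'

```text
time: 9.95
tool_pos: [582.4, -218.5, 5.9]
tcp_rot: [-89.7, 0.2, -1.7]
ft_force: [0.2, -1.1, 1.0]
finger_gap: 64.5
```

move_arm --linear '[[0,0,0],[0,0,0],[0,0,0],[0,0,0],[0,-0.2,0],[0,-0.4,0],[0,-0.5,0],[0,-0.5,0],[0,-0.5,0]]' --twist '[[0,0,0],[0,0,0],[0,0,0],[0,0,0],[0,0,0],[0,0,0],[0,0,0],[0,0,0],[0,0,0]]' --hand '[-1,-1,-1,-1,-1,-1,-1,-1,-1]' --force 40

```text
time: 10.7
tool_pos: [587.3, -221.5, 165.8]
tcp_rot: [-90.0, -0.5, -1.7]
ft_force: [1.1, 0.0, 0.1]
finger_gap: 46.8
```

Run:
```python
from h import *
from bench import r
st=r.sense();print(st["finger_gap"],st["tool_pos"],st["ft_force"])
for p in [[0,-91,150],[0,-91,13]]:
    q=kb(p,K);print(q);go(st,q,Rt(-1.7))
```

```text
46.76239231699776 [ 587.33733218 -221.51321244  165.7683383 ] [1.06437837 0.04125497 0.06443109]
[609.30037179 -19.95994727 150.        ]
linear [0.0523, 0.0532, 0.6737] twist [-0.0002, -0.0005, 0.0057]
[609.30037179 -19.95994727  13.        ]
linear [0.0482, 0.5099, 0.6736] twist [-0.0002, -0.0005, 0.0057]
```

move_arm --linear '[[0.052,-0.06,0.66],[0.052,-0.06,0.66],[0.052,-0.06,0.66],[0.052,-0.06,0.66],[0.052,-0.06,0.66],[0.052,-0.06,0.66],[0.052,-0.06,0.66],[0.052,-0.06,0.66]]' --twist '[[0,0,0],[0,0,0],[0,0,0],[0,0,0],[0,0,0],[0,0,0],[0,0,0],[0,0,0]]' --hand '[-1,-1,-1,-1,-1,-1,-1,-1]'

```text
time: 11.37
tool_pos: [608.7, -24.4, 183.9]
tcp_rot: [-90.0, -0.5, -1.7]
ft_force: [-0.0, -0.8, -1.4]
finger_gap: 46.8
```

Run:
```python
from h import *
from bench import r
s,po=shot(r,"wrist","w4");pickle.dump((s,po),open("w4.pkl","wb"));print(po)
```

```text
(array([608.68163033, -24.39728178, 183.91439496]), array([-90.01323749,  -0.51468021,  -1.70892557]))
```

View pics/w4.png

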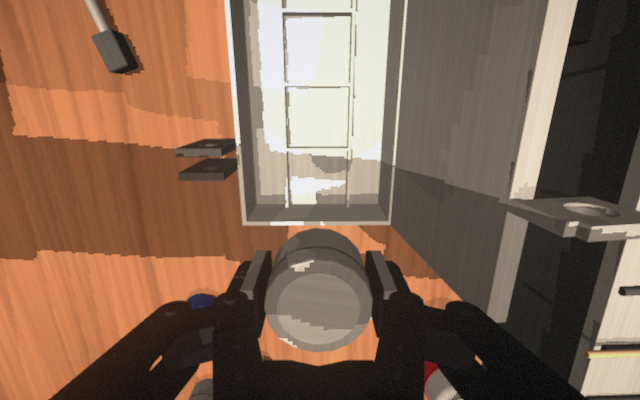

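Run:
```python
from h import *
s,po=pickle.load(open("w4.pkl","rb"))
P=plane(s,[[284,86],[351,86],[287,147],[350,147],[284,12],[353,13]],16,po);print(P.round(1))
P=plane(s,[[243,223],[391,221],[232,20],[405,20]],56,po);print("outer top",P.round(1))
w=cloud(s,po)
for row in (60,110,130): # side walls tops
    L=w[row];k=np.where((L[:,2]>48)&(L[:,2]<64)&(L[:,0]<700)&(L[:,0]>530))[0];print(row,L[k[0]].round(1),L[k[-1]].round(1))
for col in (270,320,370):
    L=w[:300,col];k=np.where((L[:,2]>50)&(L[:,2]<60)&(L[:,1]<20))[0];print(col,L[k[0]].round(1),L[k[-1]].round(1))
for uv in [(178,148),(236,143),(180,175),(238,170)]: print(uv,plane(s,[uv],96,po).round(1),w[uv[1]+3,uv[0]].round(1))
m=(w[...,2]>85)&(w[...,2]<110)&(w[...,0]<575)&(w[...,0]>480)&(w[...,1]>-50)&(w[...,1]<50);m[:,250:]=0
p=w[m];print(len(p),p.min(0),p.max(0))
```

```text
[[581.5  69.4  16. ]
 [643.9  67.6  16. ]
 [580.9  13.   16. ]
 [643.1  11.1  16. ]
 [585.3 129.8  16. ]
 [645.4 127.3  16. ]]
outer top [[539.7 -50.3  56. ]
 [677.1 -52.8  56. ]
 [548.5 115.8  56. ]
 [680.8 112.2  56. ]]
60 [543.9  87.9  56.4] [681.9  83.5  60.7]
110 [542.2  50.1  54.2] [680.7  46.2  63.8]
130 [541.7  34.   56. ] [680.7  30.2  60.9]
270 [564.4 -48.6  52.1] [564.3 -52.8  54.1]
320 [611.2 -50.6  50.9] [611.  -54.   55.1]
370 [658.2 -51.6  52.1] [658.2 -56.5  52.8]
(178, 148) [[508.9  25.5  96. ]] [508.6  23.3  96.1]
(236, 143) [[551.5  27.8  96. ]] [539.9  20.   51.4]
(180, 175) [[507.    5.4  96. ]] [506.1   2.8  94.8]
(238, 170) [[550.8   7.8  96. ]] [526.  -14.8   0.9]
980 [505.22785244   0.61391782  85.01833078] [540.41774606  25.55969728  97.44580005]
```

```bash
sed -i 's/^K=.*/K=(612.3,70.5,-1.7)/' h.py
python3 - <<'E'
from h import *
from bench import r
s,po=pickle.load(open("w4.pkl","rb"));w=cloud(s,po)
t=w[275:345,275:362].reshape(-1,3);z=np.percentile(t[:,2],90);print("ztop",z,po[0])
p=t[abs(t[:,2]-z)<4];c,rr=cv2.minEnclosingCircle(p[:,:2].astype(np.float32));print(c,rr,len(p))
off=np.array(c)-po[0][:2];print("off",off)
st=r.sense()
for zz in (110,12):
    q=kb([0,-91,zz],K);q[:2]-=off;print(q);go(st,q,Rt(-1.7))
E
```

```text
ztop nan [608.68163033 -24.39728178 183.91439496]
(0.0, 0.0) 0.0 0
off [-608.68163033   24.39728178]
[1218.28200212  -44.85722905  110.        ]
linear [2.0312, 0.2635, -0.0029] twist [0.0001, -0.0009, 0.0055]
[1218.28200212  -44.85722905   12.        ]
linear [2.0284, 0.5901, -0.0028] twist [0.0001, -0.0009, 0.0055]
```

Run:
```python
from h import *
from bench import r
s,po=pickle.load(open("w4.pkl","rb"));w=cloud(s,po)
t=w[225:350,275:362].reshape(-1,3);print(np.isfinite(t[:,0]).sum(), np.nanpercentile(t,[2,20,50,80,98],axis=0).round(1))
print(plane(s,[[319,350],[319,255],[266,303],[372,303]],214,po).round(1))
st=r.sense()
for zz in (110,12):
    q=kb([0,-91,zz],K)+[0,4,0];print(q);go(st,q,Rt(-1.7))
```

```text
10839 [[ 561.9 -243.4   -1.6]
 [ 596.8  -44.3  190.9]
 [ 608.8  -24.6  211.7]
 [ 620.6  -10.8  212.5]
 [ 652.1   -6.7  213.3]]
[[608.4 -50.5 214. ]
 [609.7  -3.5 214. ]
 [586.8 -25.2 214. ]
 [631.4 -26.8 214. ]]
[609.60037179 -16.45994727 110.        ]
linear [0.0004, 0.2458, 0.0288] twist [0.0001, -0.0009, 0.0055]
[609.60037179 -16.45994727  12.        ]
linear [-0.0025, 0.5725, 0.0289] twist [0.0001, -0.0009, 0.0055]
```

move_arm --linear '[[0,0.12,0.024],[0,0.24,0.024],[0,0.34,0.024],[0,0.43,0.024],[-0.002,0.5,0.024],[-0.002,0.54,0.024],[-0.002,0.56,0.024],[-0.002,0.572,0.024],[-0.002,0.572,0.024]]' --twist '[[0,0,0.005],[0,0,0.005],[0,0,0.005],[0,0,0.005],[0,0,0.005],[0,0,0.005],[0,0,0.005],[0,0,0.005],[0,0,0.005]]' --hand '[-1,-1,-1,-1,-1,-1,-1,-1,-1]'

```text
time: 12.17
tool_pos: [609.7, -19.0, 13.3]
tcp_rot: [-90.0, -0.0, -1.8]
ft_force: [-5.0, 0.0, -1.7]
finger_gap: 47.0
```

Open, rise, and go toward tin B.

move_arm --linear '[[0,0,0],[0,0,0],[0,0,0],[0,-0.1,0],[0,-0.3,0],[0,-0.55,0],[0,-0.6,0],[0,-0.6,0],[0,-0.6,0]]' --twist '[[0,0,0],[0,0,0],[0,0,0],[0,0,0],[0,0,0],[0,0,0],[0,0,0],[0,0,0],[0,0,0]]' --hand '[0.45,0.45,0.45,0.45,0.45,0.45,0.45,0.45,0.45]'

```text
time: 12.92
tool_pos: [614.1, -19.4, 202.9]
tcp_rot: [-90.1, -0.8, -1.8]
ft_force: [2.7, -0.7, 1.8]
finger_gap: 61.8
```

Run:
```python
from h import *
from bench import r
st=r.sense();print(st["tool_pos"])
s=r.snapshot("top");tins(s)
go(st,[456,-240,230],Rt(-1.7))
```

```text
[614.09267763 -19.43648296 202.85551493]
[399. 161.] 159 xy 660.9 -161.2 24.2 z 41.5 maxsat 205.20000000000002
[484. 170.] 56 xy 658.6 -423.8 33.4 z 46.6 maxsat 79.0
[447. 185.] 193 xy 601.3 -311.8 24.5 z 42.3 maxsat 212.8
[392. 189.] 103 xy 572.7 -142.2 22.3 z 41.3 maxsat 193.0
[402. 226.] 201 xy 465.2 -184.3 24.1 z 41.0 maxsat 165.0
[447. 233.] 205 xy 456.4 -316.2 24.8 z 40.5 maxsat 39.599999999999994
linear [-0.5017, -0.0964, -0.7519] twist [0.0011, -0.0016, 0.0091]
```

move_arm --linear '[[-0.5,-0.1,-0.75],[-0.5,-0.1,-0.75],[-0.5,-0.1,-0.75],[-0.5,-0.1,-0.75],[-0.5,-0.1,-0.75],[-0.5,-0.1,-0.75],[-0.5,-0.1,-0.75],[-0.5,-0.1,-0.75],[-0.5,-0.1,-0.75]]' --twist '[[0,0,0],[0,0,0],[0,0,0],[0,0,0],[0,0,0],[0,0,0],[0,0,0],[0,0,0],[0,0,0]]' --hand '[0.5,0.5,0.5,0.5,0.5,0.5,0.5,0.5,0.5]'

```text
time: 13.72
tool_pos: [454.3, -240.1, 226.9]
tcp_rot: [-90.0, -0.5, -2.0]
ft_force: [-0.5, 0.4, -0.4]
finger_gap: 64.0
```

Run:
```python
from h import *
from bench import r
st=r.sense();print(st["tool_pos"])
s,po=shot(r,"wrist","w5");tins(s,po,28,45)
for p in [[456.2,-316,100],[456.2,-316,8]]:go(st,p,Rt(-1.7))
```

```text
[ 454.34672231 -240.05105798  226.85685288]
[431.  74.] 1968 xy 573.1 -139.0 24.0 z 36.7 maxsat 147.0
[515.  92.] 1937 xy 660.9 -159.5 24.2 z 36.6 maxsat 176.0
[325. 124.] 1657 xy 465.2 -183.9 23.8 z 36.6 maxsat 140.0
[374. 202.] 236 xy 519.0 -273.0 20.6 z 30.1 maxsat 79.0
[444. 231.] 1275 xy 601.6 -311.3 24.2 z 36.4 maxsat 186.0
[320. 239.] 1226 xy 456.0 -315.7 24.0 z 36.4 maxsat 53.0
[493. 302.] 384 xy 671.3 -414.4 32.0 z 42.0 maxsat 59.0
linear [0.0112, 0.4231, -0.2526] twist [0.0004, -0.0035, 0.0058]
linear [0.0084, 0.7298, -0.2524] twist [0.0004, -0.0035, 0.0058]
```

move_arm --linear '[[0.011,0.35,-0.254],[0.011,0.42,-0.254],[0.011,0.42,-0.254],[0.01,0.5,-0.254],[0.009,0.6,-0.254],[0.008,0.69,-0.254],[0.008,0.725,-0.254],[0.008,0.73,-0.254],[0.008,0.73,-0.254],[0.008,0.73,-0.254]]' --twist '[[0,-0.003,0.005],[0,-0.003,0.005],[0,-0.003,0.005],[0,-0.003,0.005],[0,-0.003,0.005],[0,-0.003,0.005],[0,-0.003,0.005],[0,-0.003,0.005],[0,-0.003,0.005],[0,-0.003,0.005]]' --hand '[0.5,0.5,0.5,0.5,0.5,0.5,0.5,0.5,0.5,0.5]'

```text
time: 14.6
tool_pos: [458.4, -315.9, 9.8]
tcp_rot: [-90.1, -0.2, -1.6]
ft_force: [0.9, 0.4, 0.1]
finger_gap: 64.0
```

move_arm --linear '[[0,0,0],[0,0,0],[0,0,0],[0,0,0],[0,-0.2,0],[0,-0.4,0],[0,-0.55,0],[0,-0.55,0],[0,-0.55,0]]' --twist '[[0,0,0],[0,0,0],[0,0,0],[0,0,0],[0,0,0],[0,0,0],[0,0,0],[0,0,0],[0,0,0]]' --hand '[-1,-1,-1,-1,-1,-1,-1,-1,-1]'

```text
time: 15.35
tool_pos: [462.3, -319.1, 186.8]
tcp_rot: [-90.7, -1.0, -1.6]
ft_force: [1.6, -0.6, 0.8]
finger_gap: 46.5
```

Run:
```python
from h import *
from bench import r
st=r.sense();print(st["finger_gap"],st["tool_pos"],st["ft_force"])
go(st,kb([0,-30,190],K),Rt(-1.7))
```

```text
46.46124164688866 [ 462.25723763 -319.10050612  186.83702792] [ 1.64944112 -0.55745758  0.81117071]
linear [0.4641, -0.0179, 1.2118] twist [0.008, 0.0013, 0.0109]
```

move_arm --linear '[[0.46,-0.03,1],[0.46,-0.03,1],[0.46,-0.03,1],[0.46,-0.03,1],[0.46,-0.03,1],[0.46,-0.03,1],[0.46,-0.03,1],[0.46,-0.03,1],[0.46,-0.03,1],[0.46,-0.03,1]]' --twist '[[0,0,0.011],[0,0,0.011],[0,0,0.011],[0,0,0.011],[0,0,0.011],[0,0,0.011],[0,0,0.011],[0,0,0.011],[0,0,0.011],[0,0,0.011]]' --hand '[-1,-1,-1,-1,-1,-1,-1,-1,-1,-1]'

```text
time: 16.18
tool_pos: [609.4, -20.7, 195.4]
tcp_rot: [-90.7, -0.1, -1.4]
ft_force: [-0.2, 0.0, -2.2]
finger_gap: 46.6
```

Run:
```python
from h import *
from bench import r
st=r.sense();print(st["finger_gap"],st["tool_pos"],st["ft_force"])
s,po=shot(r,"wrist","w6");w=cloud(s,po)
t=w[225:350,275:362].reshape(-1,3);t=t[t[:,2]>150];zt=np.percentile(t[:,2],70);p=t[abs(t[:,2]-zt)<3];print("ztop",zt-po[0][2],p.min(0)[:2]-po[0][:2],p.max(0)[:2]-po[0][:2])
for z in (100,12): go(st,kb([0,-30,z],K),Rt(-1.7))
```

```text
46.61854221277908 [609.35259722 -20.6747472  195.3581668 ] [-0.16880237  0.04043479 -2.24135811]
ztop 22.952552640495384 [-19.68233235 -23.54222723] [19.67226218 24.47127359]
linear [0.0014, 0.3153, 0.2081] twist [0.0081, 0.0036, 0.0011]
linear [0.001, 0.6086, 0.2118] twist [0.0081, 0.0036, 0.0011]
```

View pics/w6.png

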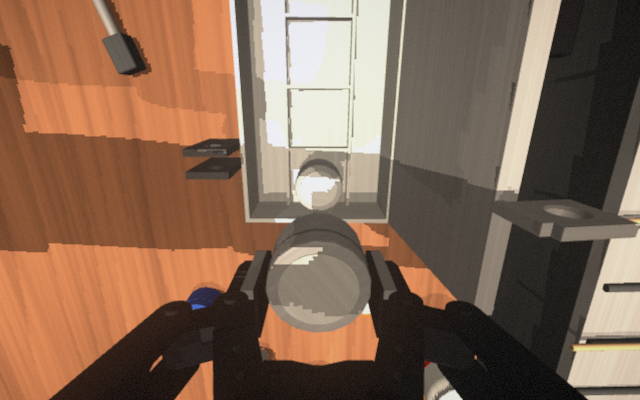

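Tin 1 stands in the right-hand cell (319,187). Lower tin 2 into the next cell.

move_arm --linear '[[0.001,0.1,0.208],[0.001,0.1,0.208],[0.001,0.2,0.208],[0.001,0.3,0.209],[0.001,0.4,0.21],[0.001,0.48,0.21],[0.001,0.54,0.211],[0.001,0.575,0.211],[0.001,0.59,0.211],[0.001,0.59,0.211]]' --twist '[[0.008,0.003,0],[0.008,0.003,0],[0.008,0.003,0],[0.008,0.003,0],[0.008,0.003,0],[0.008,0.003,0],[0.008,0.003,0],[0.008,0.003,0],[0.008,0.003,0],[0.008,0.003,0]]' --hand '[-1,-1,-1,-1,-1,-1,-1,-1,-1,-1]'

```text
time: 17.07
tool_pos: [610.7, 37.5, 17.9]
tcp_rot: [-90.0, -0.0, -1.8]
ft_force: [0.7, -0.6, -0.7]
finger_gap: 46.4
```

move_arm --linear '[[0,0,0],[0,0,0],[0,0,0],[0,-0.1,0],[0,-0.3,0],[0,-0.55,0],[0,-0.75,0],[0,-0.75,0],[0,-0.75,0]]' --twist '[[0,0,0],[0,0,0],[0,0,0],[0,0,0],[0,0,0],[0,0,0],[0,0,0],[0,0,0],[0,0,0]]' --hand '[0.45,0.45,0.45,0.45,0.45,0.45,0.45,0.45,0.45]'

```text
time: 17.82
tool_pos: [611.8, 37.6, 248.8]
tcp_rot: [-90.0, -0.4, -1.8]
ft_force: [1.0, -0.0, 0.8]
finger_gap: 62.0
```

Run:
```python
from h import *
from bench import r
st=r.sense();print(st["tool_pos"])
s,po=shot(r,"wrist","w7");w=cloud(s,po)
iR=Ro.from_euler('z',1.7,degrees=True)
m=(w[...,2]>30)&(w[...,2]<46)&(abs(w[...,0]-612)<45)&(abs(w[...,1]-70)<118)
n,l,q,c=cv2.connectedComponentsWithStats(m.astype(np.uint8))
for i in range(1,n):
    if q[i,4]>150:
        p=w[l==i];(x,y),rr=cv2.minEnclosingCircle(p[:,:2].astype(np.float32));print("tin",iR.apply([x-K[0],y-K[1],0]).round(1),rr,np.percentile(p[:,2],[10,90]))
print("joints",st["joint_pos"].round(0))
for p in [[68+75,80,290],[68+75,80,150]]: print(kb(p,K));go(st,kb(p,K),Rt(-1.7))
```

```text
[611.82777829  37.58701727 248.78754456]
tin [  0.5 -32.3   0. ] 23.996070861816406 [38.2122458  40.48240641]
tin [  1.1 -94.8   0. ] 23.850749969482422 [37.92836005 40.43107273]
joints [-1.  9. 82. -0. 89.  1.]
[757.61035952 146.22251591 290.        ]
linear [0.4751, -0.1343, 0.3774] twist [0.0005, -0.0015, 0.0044]
[757.61035952 146.22251591 150.        ]
linear [0.4718, 0.3323, 0.3777] twist [0.0005, -0.0015, 0.0044]
```

Both tins stand in their cells (y −32 and −95 of the box). Next, go behind the flap.

move_arm --linear '[[0.1,-0.13,0.2],[0.475,-0.134,0.378],[0.475,-0.134,0.378],[0.475,-0.134,0.378],[0.475,-0.134,0.378],[0.475,-0.134,0.378],[0.475,-0.134,0.378],[0.474,0.0,0.378],[0.473,0.13,0.378],[0.472,0.26,0.378],[0.472,0.332,0.378],[0.472,0.332,0.378]]' --twist '[[0,0,0.004],[0,0,0.004],[0,0,0.004],[0,0,0.004],[0,0,0.004],[0,0,0.004],[0,0,0.004],[0,0,0.004],[0,0,0.004],[0,0,0.004],[0,0,0.004],[0,0,0.004]]' --hand '[-1,-1,-1,-1,-1,-1,-1,-1,-1,-1,-1,-1]'

```text
time: 18.87
tool_pos: [755.9, 144.7, 149.6]
tcp_rot: [-90.2, 0.2, -1.9]
ft_force: [-1.3, -0.5, -2.0]
finger_gap: 0.1
```

```bash
cat > arc.py <<'E'
from h import *
from bench import r
import sys
st=r.sense();print(st["tool_pos"],st["tcp_rot"],st["ft_force"].round(1))
for th in map(float,sys.argv[1:]):
    print(th,end=' ');go(st,flapP(105,4.5+14*np.sin(np.radians(th)),th,85,K),Rt(-1.7))
E
python3 arc.py 104 96 90 84 77 70 63 56 50
```

```text
[755.91012007 144.7303109  149.57109081] [-90.15550493   0.15388742  -1.87719851] [-1.3 -0.5 -2. ]
104.0 linear [-0.1014, -0.0129, 0.0215] twist [0.0017, -0.002, -0.0017]
96.0 linear [-0.147, -0.0294, 0.0213] twist [0.0017, -0.002, -0.0017]
90.0 linear [-0.183, -0.0377, 0.0211] twist [0.0017, -0.002, -0.0017]
84.0 linear [-0.2202, -0.0421, 0.021] twist [0.0017, -0.002, -0.0017]
77.0 linear [-0.2645, -0.0421, 0.0209] twist [0.0017, -0.002, -0.0017]
70.0 linear [-0.3091, -0.0363, 0.0208] twist [0.0017, -0.002, -0.0017]
63.0 linear [-0.3531, -0.0247, 0.0206] twist [0.0017, -0.002, -0.0017]
56.0 linear [-0.3958, -0.0073, 0.0206] twist [0.0017, -0.002, -0.0017]
50.0 linear [-0.4306, 0.0123, 0.0205] twist [0.0017, -0.002, -0.0017]
```

move_arm --linear '[[-0.06,0,0.02],[-0.101,-0.013,0.021],[-0.125,-0.022,0.021],[-0.147,-0.029,0.021],[-0.183,-0.038,0.021],[-0.22,-0.042,0.021],[-0.264,-0.042,0.021],[-0.309,-0.036,0.021],[-0.353,-0.025,0.021],[-0.396,-0.007,0.021]]' --twist '[[0,0,0],[0,0,0],[0,0,0],[0,0,0],[0,0,0],[0,0,0],[0,0,0],[0,0,0],[0,0,0],[0,0,0]]' --hand '[-1,-1,-1,-1,-1,-1,-1,-1,-1,-1]'

```text
time: 19.7
tool_pos: [638.4, 154.6, 155.2]
tcp_rot: [-90.1, -0.1, -1.9]
ft_force: [1.9, -0.5, -0.8]
finger_gap: -0.3
```

```bash
python3 arc.py 56 49 42 35 28 21 14 7 3 0
```

```text
[638.3849707  154.58616834 155.16695485] [-90.11561312  -0.14805774  -1.90523803] [ 1.9 -0.5 -0.8]
56.0 linear [-0.0032, 0.0104, 0.0006] twist [0.0013, -0.0023, 0.0016]
49.0 linear [-0.0437, 0.0333, 0.0005] twist [0.0013, -0.0023, 0.0016]
42.0 linear [-0.0813, 0.0618, 0.0004] twist [0.0013, -0.0023, 0.0016]
35.0 linear [-0.1149, 0.0953, 0.0004] twist [0.0013, -0.0023, 0.0016]
28.0 linear [-0.144, 0.1333, 0.0003] twist [0.0013, -0.0023, 0.0016]
21.0 linear [-0.1678, 0.1751, 0.0003] twist [0.0013, -0.0023, 0.0016]
14.0 linear [-0.1857, 0.2199, 0.0004] twist [0.0013, -0.0023, 0.0016]
7.0 linear [-0.1975, 0.2669, 0.0004] twist [0.0013, -0.0023, 0.0016]
3.0 linear [-0.2013, 0.2943, 0.0005] twist [0.0013, -0.0023, 0.0016]
0.0 linear [-0.2027, 0.315, 0.0005] twist [0.0013, -0.0023, 0.0016]
```

move_arm --linear '[[-0.022,0.022,0],[-0.044,0.033,0],[-0.063,0.047,0],[-0.081,0.062,0],[-0.115,0.095,0],[-0.144,0.133,0],[-0.168,0.175,0],[-0.186,0.22,0],[-0.197,0.26,0],[-0.201,0.285,0],[-0.202,0.3,0],[-0.202,0.305,0]]' --twist '[[0,0,0],[0,0,0],[0,0,0],[0,0,0],[0,0,0],[0,0,0],[0,0,0],[0,0,0],[0,0,0],[0,0,0],[0,0,0],[0,0,0]]' --hand '[-1,-1,-1,-1,-1,-1,-1,-1,-1,-1,-1,-1]'

```text
time: 20.7
tool_pos: [577.4, 156.3, 62.5]
tcp_rot: [-90.1, -0.1, -1.9]
ft_force: [-0.2, -0.1, 0.3]
finger_gap: 0.5
```

move_arm --linear '[[0,0.005,0],[0,0.01,0],[0,0.014,0],[0,0.014,0]]' --twist '[[0,0,0],[0,0,0],[0,0,0],[0,0,0]]' --hand '[-1,-1,-1,-1]'

```text
time: 21.03
tool_pos: [578.1, 156.4, 60.9]
tcp_rot: [-90.1, -0.1, -1.9]
ft_force: [-10.8, -1.3, 17.8]
finger_gap: 0.1
```

Contact at 18 N with the tip at z 60.9, so the flap is shut. Rise and look at the flap, hasp and pin.

move_arm --linear '[[0,-0.1,0],[0,-0.2,0],[-0.1,-0.4,-0.1],[-0.2,-0.55,-0.15],[-0.25,-0.65,-0.17],[-0.25,-0.65,-0.17],[-0.25,-0.65,-0.17],[-0.25,-0.65,-0.17]]' --twist '[[0,0,0],[0,0,0],[0,0,0],[0,0,0],[0,0,0],[0,0,0],[0,0,0],[0,0,0]]' --hand '[-0.1,-0.1,-0.1,-0.1,-0.1,-0.1,-0.1,-0.1]'

```text
time: 21.7
tool_pos: [502.7, 108.1, 260.0]
tcp_rot: [-90.1, -0.5, -2.0]
ft_force: [-0.2, 0.5, -0.6]
finger_gap: 38.4
```

Run:
```python
from h import *
from bench import r
s,po=shot(r,"wrist","w8");pickle.dump((s,po),open("w8.pkl","wb"));print(po)
w=cloud(s,po);iR=Ro.from_euler('z',1.7,degrees=True)
q=iR.apply((w.reshape(-1,3)-[K[0],K[1],0])).reshape(w.shape)
m=(abs(q[...,0]-10)<45)&(abs(q[...,1])<110)&(q[...,2]>40)&(q[...,2]<100)
p=q[m];A=np.c_[p[:,:2],np.ones(len(p))];print("flap plane",np.linalg.lstsq(A,p[:,2],rcond=None)[0],len(p))
# pin: component on table
m=(w[...,2]>4)&(w[...,2]<30)&(w[...,0]<480)&(w[...,0]>370)&(w[...,1]>50)&(w[...,1]<210)
n,l,c,_=cv2.connectedComponentsWithStats(m.astype(np.uint8))
for i in range(1,n):
    if c[i,4]>100: print(c[i],cv2.minAreaRect(w[l==i][:,:2].astype(np.float32)),np.percentile(w[l==i][:,2],95))
```

```text
(array([502.67016688, 108.11156993, 260.04544223]), array([-90.07189415,  -0.51167711,  -1.95001597]))
flap plane [-3.41576505e-05  8.52689659e-04  6.01369672e+01] 13719
[235 117  36  70 814] ((421.2534484863281, 130.7774200439453), (20.40340805053711, 87.62376403808594), 16.649457931518555) 19.915444043876494
```

View pics/w8.png

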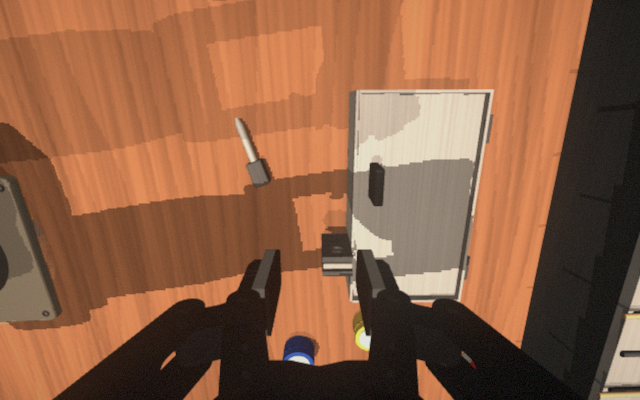

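Flap is flat (plane z 60.1, no slope), hasp at (337,255). Pin: tip (238,119), head (258,173). Move over the head and grasp.

Run:
```python
from h import *
from bench import r
st=r.sense();print(st["tool_pos"])
for z in (90,6): go(st,[429.3,104,z],Rt(16.65))
```

```text
[501.9288133  108.24987977 257.54452067]
linear [-0.2442, 0.5573, -0.0213] twist [0.0016, -0.2065, 0.0029]
linear [-0.2456, 0.8373, -0.0208] twist [0.0016, -0.2065, 0.0029]
```

move_arm --linear '[[-0.244,0.5,-0.021],[-0.244,0.557,-0.021],[-0.244,0.557,-0.021],[-0.244,0.557,-0.021],[-0.244,0.557,-0.021],[-0.245,0.66,-0.021],[-0.245,0.75,-0.021],[-0.245,0.81,-0.021],[-0.245,0.837,-0.021],[-0.245,0.837,-0.021],[-0.245,0.837,-0.021]]' --twist '[[0.001,-0.207,0.003],[0.001,-0.207,0.003],[0.001,-0.207,0.003],[0.001,-0.207,0.003],[0.001,-0.207,0.003],[0.001,-0.207,0.003],[0.001,-0.207,0.003],[0.001,-0.207,0.003],[0.001,-0.207,0.003],[0.001,-0.207,0.003],[0.001,-0.207,0.003]]' --hand '[-0.1,-0.1,-0.1,-0.1,-0.1,-0.1,-0.1,-0.1,-0.1,-0.1,-0.1]'

```text
time: 22.67
tool_pos: [429.0, 104.0, 5.6]
tcp_rot: [-90.0, 0.1, 16.7]
ft_force: [0.5, 0.3, -0.3]
finger_gap: 38.7
```

move_arm --linear '[[0,0,0],[0,0,0],[0,0,0],[0,0,0],[0,0,0]]' --twist '[[0,0,0],[0,0,0],[0,0,0],[0,0,0],[0,0,0]]' --hand '[-1,-1,-1,-1,-1]' --force 60

```text
time: 23.08
tool_pos: [430.5, 104.2, 7.1]
tcp_rot: [-90.1, -0.0, 16.7]
ft_force: [-0.0, -1.3, 5.5]
finger_gap: 18.6
```

Run:
```python
from h import *
from bench import r
st=r.sense();print(st["tool_pos"])
for p in ([-88,-160,160],[-88,-160,75]): print(kb(p,K));go(st,kb(p,K),Rt(-1.7))
```

```text
[430.49056195 104.20011443   7.11167364]
[519.59213326 -86.81894814 160.        ]
linear [0.1018, -0.5088, -0.6958] twist [0.0006, 0.2045, 0.0006]
[519.59213326 -86.81894814  75.        ]
linear [0.1016, -0.2255, -0.6955] twist [0.0006, 0.2045, 0.0006]
```

move_arm --linear '[[0,-0.1,0],[0,-0.2,-0.05],[0.03,-0.35,-0.15],[0.1,-0.509,-0.4],[0.102,-0.509,-0.696],[0.102,-0.509,-0.696],[0.102,-0.509,-0.696],[0.102,-0.509,-0.696],[0.102,-0.509,-0.696],[0.102,-0.509,-0.696],[0.102,-0.509,-0.696]]' --twist '[[0,0,0],[0,0,0],[0,0.1,0],[0,0.204,0],[0,0.204,0],[0,0.204,0],[0,0.204,0],[0,0.204,0],[0,0.204,0],[0,0.204,0],[0,0.204,0]]' --hand '[-1,-1,-1,-1,-1,-1,-1,-1,-1,-1,-1]'

```text
time: 24.0
tool_pos: [519.0, -86.2, 159.5]
tcp_rot: [-90.0, 0.0, -1.7]
ft_force: [0.1, -0.4, -0.3]
finger_gap: 18.4
```

Run:
```python
from h import *
from bench import r
s,po=shot(r,"wrist","w9");pickle.dump((s,po),open("w9.pkl","wb"));print(po)
im=cv2.resize(s["frame"][80:380,200:520],(800,750))[:600];cv2.imwrite("pics/w9c.png",im[:,:,::-1])
w=cloud(s,po);T=Ro.from_euler('xyz',po[1],degrees=True).inv()
q=T.apply(w.reshape(-1,3)-po[0]).reshape(w.shape)  # tool frame
# shaft points: tool z 20..70, |x|<12, y -25..10
for lo,hi in [(5,14),(18,28),(28,38),(38,48),(48,58),(58,64),(64,70),(70,80)]:
    m=(q[...,2]>lo)&(q[...,2]<hi)&(abs(q[...,0])<20)&(q[...,1]>-30)&(q[...,1]<20)
    p=q[m];print(lo,hi,len(p),(p.mean(0).round(1),p[:,0].min().round(1),p[:,0].max().round(1),np.percentile(p[:,1],5).round(1)) if len(p) else "")
```

```text
(array([519.01823252, -86.15279921, 159.53915843]), array([-9.00032908e+01,  5.03498361e-04, -1.65676722e+00]))
5 14 2010 (array([ -0.1, -16.2,   9.6]), np.float64(-20.0), np.float64(20.0), np.float64(-28.4))
18 28 391 (array([ 0.5, -6.1, 22.9]), np.float64(-4.5), np.float64(5.1), np.float64(-7.7))
28 38 451 (array([ 0.4, -5.9, 33. ]), np.float64(-4.5), np.float64(5.5), np.float64(-7.6))
38 48 470 (array([ 0.5, -5.9, 43. ]), np.float64(-4.4), np.float64(5.4), np.float64(-7.7))
48 58 493 (array([ 0.4, -6. , 53. ]), np.float64(-4.3), np.float64(5.3), np.float64(-7.6))
58 64 307 (array([ 0.5, -6.1, 61. ]), np.float64(-4.2), np.float64(5.1), np.float64(-7.8))
64 70 260 (array([ 0.5, -5.1, 66.7]), np.float64(-4.1), np.float64(5.1), np.float64(-6.9))
70 80 45 (array([ 0.5, -3.9, 70.9]), np.float64(-1.9), np.float64(2.9), np.float64(-5.4))
```

View pics/w9c.png

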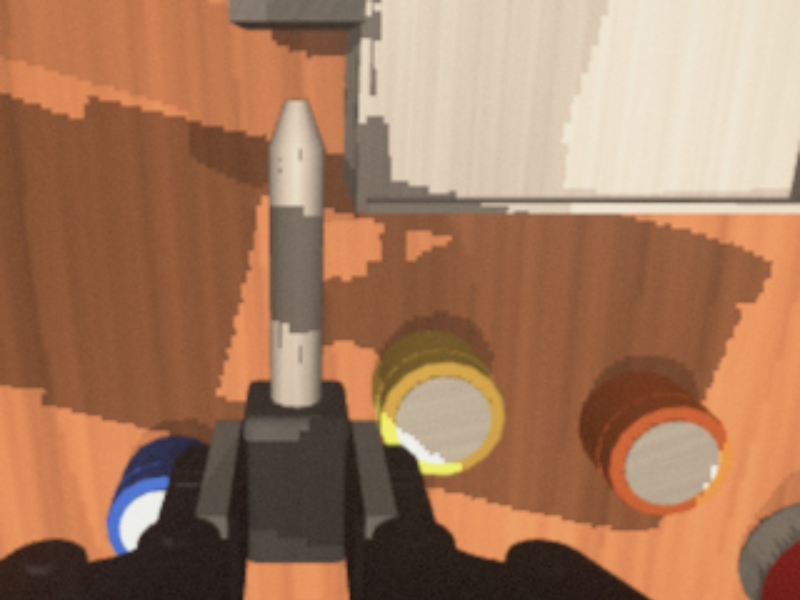

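Pin is straight in the grip: axis 2.7 mm above and 0.5 mm to +x of the TCP, tip 72 mm ahead. Lower to hasp height.

Run:
```python
from h import *
from bench import r
st=r.sense()
for p in ([-88.5,-162,75.3],[-88.5,-100,75.3],[-88.5,-87.5,75.3]): go(st,kb(p,K),Rt(-1.7))
```

```text
linear [0.0009, 0.2803, -0.0101] twist [0.0001, 0.001, -0.0002]
linear [0.0013, 0.2802, 0.1965] twist [0.0001, 0.001, -0.0002]
linear [0.0013, 0.2802, 0.2382] twist [0.0001, 0.001, -0.0002]
```

move_arm --linear '[[0.001,0.1,-0.01],[0.001,0.19,-0.01],[0.001,0.25,-0.01],[0.001,0.275,-0.01],[0.001,0.28,-0.01],[0.001,0.28,-0.01],[0.001,0.28,-0.01]]' --twist '[[0,0,0],[0,0,0],[0,0,0],[0,0,0],[0,0,0],[0,0,0],[0,0,0]]' --hand '[-1,-1,-1,-1,-1,-1,-1]'

```text
time: 24.63
tool_pos: [520.0, -88.6, 76.9]
tcp_rot: [-90.0, -0.1, -1.6]
ft_force: [0.8, 0.1, -0.1]
finger_gap: 18.2
```

Run:
```python
from h import *
from bench import r
st=r.sense();print(st["tool_pos"],st["tcp_rot"])
s,po=shot(r,"wrist","w10");w=cloud(s,po);iR=Ro.from_euler('z',1.7,degrees=True)
q=iR.apply(w.reshape(-1,3)-[K[0],K[1],0]).reshape(w.shape)
m=(q[...,1]>-80)&(q[...,1]<-40)&(q[...,0]<-72)&(q[...,0]>-125)&(q[...,2]>90)&(q[...,2]<105);p=q[m];print("lugs kb",len(p),np.percentile(p,[1,99],axis=0).round(1))
m=(q[...,1]>-125)&(q[...,1]<-85)&(abs(q[...,0]+88)<12)&(q[...,2]>60)&(q[...,2]<100);p=q[m];print("pin kb",len(p),np.percentile(p,[1,50,99],axis=0).round(1))
for p in ([-88.5,-160,75.3],[-88.5,-100,75.3],[-88.5,-87.5,75.3]): go(st,kb(p,K),Rt(-1.7))
```

```text
[520.02737903 -88.55005543  76.85586125] [-90.03077248  -0.10081796  -1.57010787]
lugs kb 5547 [[-104.5  -72.3   90.3]
 [ -72.3  -49.5   96.9]]
pin kb 1629 [[ -92.  -124.6   79. ]
 [ -87.  -107.8   82.9]
 [ -82.3  -90.6   85. ]]
linear [-0.0033, 0.0052, 0.0057] twist [0.0003, 0.0014, 0.0011]
linear [-0.0028, 0.0051, 0.2057] twist [0.0003, 0.0014, 0.0011]
linear [-0.0027, 0.005, 0.2474] twist [0.0003, 0.0014, 0.0011]
```

Lugs and pin agree with the model to about 1 mm. Insert.

move_arm --linear '[[-0.003,0.005,0],[-0.003,0.005,0.02],[-0.003,0.005,0.045],[-0.003,0.005,0.07],[-0.003,0.005,0.095],[-0.003,0.005,0.12],[-0.003,0.005,0.145],[-0.003,0.005,0.17],[-0.003,0.005,0.19],[-0.003,0.005,0.21],[-0.003,0.005,0.225],[-0.003,0.005,0.225]]' --twist '[[0,0,0],[0,0,0],[0,0,0],[0,0,0],[0,0,0],[0,0,0],[0,0,0],[0,0,0],[0,0,0],[0,0,0],[0,0,0],[0,0,0]]' --hand '[-1,-1,-1,-1,-1,-1,-1,-1,-1,-1,-1,-1]'

```text
time: 25.68
tool_pos: [521.2, -20.3, 75.6]
tcp_rot: [-90.0, -0.1, -1.5]
ft_force: [0.1, 0.5, -0.7]
finger_gap: 18.6
```

Run:
```python
from h import *
from bench import r
st=r.sense();print(st["ft_force"],st["tool_pos"],st["tcp_rot"],st["finger_gap"])
for p in ([-88.5,-88,75.3],[-88.5,-86.5,75.3]): go(st,kb(p,K),Rt(-1.7))
```

```text
[ 0.13810023  0.53105464 -0.68219079] [521.24045612 -20.33859699  75.55085999] [-90.02590007  -0.1321616   -1.53795764] 18.58960061810384
linear [-0.0005, 0.0008, 0.0183] twist [0.0003, 0.0018, 0.0015]
linear [-0.0005, 0.0008, 0.0233] twist [0.0003, 0.0018, 0.0015]
```

Free passage. Push the last millimetres to contact.

move_arm --linear '[[0,0,0.006],[0,0,0.012],[0,0,0.018],[0,0,0.022],[0,0,0.024],[0,0,0.024]]' --twist '[[0,0,0],[0,0,0],[0,0,0],[0,0,0],[0,0,0],[0,0,0]]' --hand '[-1,-1,-1,-1,-1,-1]'

```text
time: 26.18
tool_pos: [521.4, -14.7, 75.6]
tcp_rot: [-90.2, -0.1, -1.6]
ft_force: [-1.2, -7.4, -1.0]
finger_gap: 18.3
```

move_arm --linear '[[0,0,0],[0,0,0],[0,0,0],[0,-0.05,0],[0,-0.15,-0.05],[0,-0.35,-0.1],[0,-0.5,-0.1],[0,-0.5,-0.1]]' --twist '[[0,0,0],[0,0,0],[0,0,0],[0,0,0],[0,0,0],[0,0,0],[0,0,0],[0,0,0]]' --hand '[-0.2,-0.2,-0.2,-0.2,-0.2,-0.2,-0.2,-0.2]'

```text
time: 26.85
tool_pos: [521.8, -44.9, 231.1]
tcp_rot: [-90.2, -0.5, -1.6]
ft_force: [0.7, 0.0, 0.2]
finger_gap: 34.2
```

Run:
```python
from h import *
from bench import r
s,po=shot(r,"wrist","w11");w=cloud(s,po);iR=Ro.from_euler('z',1.7,degrees=True)
im=cv2.resize(s["frame"][60:360,180:500],(800,750))[:600];cv2.imwrite("pics/w11c.png",im[:,:,::-1])
q=iR.apply(w.reshape(-1,3)-[K[0],K[1],0]).reshape(w.shape)
for a,b in [(-110,-100),(-100,-85),(-85,-74),(-46,-40),(-40,-35),(-35,-30),(-30,-25)]:
    m=(q[...,1]>a)&(q[...,1]<b)&(abs(q[...,0]+88)<14)&(q[...,2]>50)&(q[...,2]<100);p=q[m]
    print(a,b,len(p),np.percentile(p,[5,50,95],axis=0).round(1).tolist() if len(p) else "")
t=r.snapshot("top");wt=cloud(t);z=wt[...,2]
m=(z>5)&(wt[...,0]>360)&(wt[...,0]<620)&(wt[...,1]>230)&(wt[...,1]<400);n,l,c,_=cv2.connectedComponentsWithStats(m.astype(np.uint8))
for i in range(1,n):
    if c[i,4]>60:
        p=wt[l==i];print("brush?",c[i],p.mean(0),np.percentile(p[:,2],90),cv2.minAreaRect(p[:,:2].astype(np.float32)))
st=r.sense();print(st["tool_pos"]);go(st,[480,220,260],Rt(-1.7))
```

```text
-110 -100 143 [[-96.4, -106.5, 74.3], [-87.6, -103.4, 76.0], [-78.9, -100.2, 77.4]]
-100 -85 314 [[-96.3, -99.2, 76.7], [-87.6, -92.0, 79.0], [-79.0, -85.2, 81.0]]
-85 -74 252 [[-96.1, -84.1, 75.0], [-87.6, -79.2, 81.3], [-79.1, -74.9, 82.9]]
-46 -40 77 [[-92.0, -45.6, 83.3], [-87.6, -43.1, 85.9], [-83.2, -40.5, 87.8]]
-40 -35 66 [[-92.0, -39.7, 84.9], [-87.6, -37.6, 87.3], [-83.3, -35.6, 89.2]]
-35 -30 66 [[-92.0, -34.8, 86.4], [-87.6, -32.7, 88.8], [-83.3, -30.7, 90.5]]
-30 -25 72 [[-91.9, -30.0, 86.7], [-87.6, -27.5, 89.0], [-83.8, -25.1, 90.6]]
brush? [224 179  16  62 489] [489.7470161  324.20283116  13.42722194] 18.166354822496896 ((475.7322692871094, 325.3959045410156), (184.66802978515625, 42.95400619506836), 10.55749225616455)
[523.4311899  -44.99043407 232.21164012]
linear [-0.168, -0.0986, 0.8785] twist [0.0028, 0.0012, 0.008]
```

View pics/w11c.png

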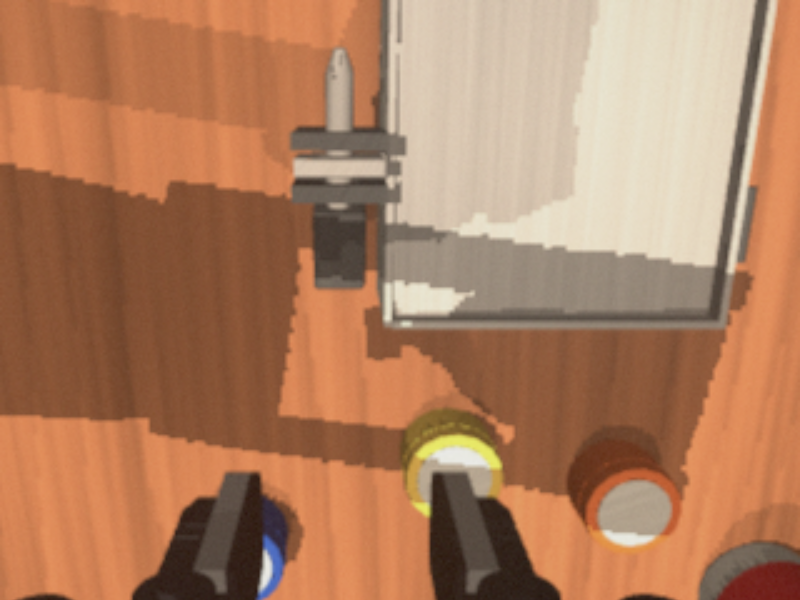

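The pin passes through all three lugs, tip at (340,60), head at (340,245) hanging a little with a thin gap at the top. I'll nudge its end home with shut fingers.

Run:
```python
from h import *
from bench import r
st=r.sense()
for p in ([-90,-135,130],[-90,-135,62],[-90,-122,62],[-90,-117,62]): go(st,kb(p,K),Rt(-1.7))
```

```text
linear [-0.0197, 0.3407, -0.0549] twist [0.0028, 0.0012, 0.008]
linear [-0.0226, 0.5674, -0.0539] twist [0.0028, 0.0012, 0.008]
linear [-0.0225, 0.5672, -0.0106] twist [0.0028, 0.0012, 0.008]
linear [-0.0225, 0.5671, 0.0061] twist [0.0028, 0.0012, 0.008]
```

move_arm --linear '[[-0.02,0.15,-0.055],[-0.02,0.34,-0.055],[-0.02,0.34,-0.055],[-0.02,0.42,-0.054],[-0.02,0.5,-0.054],[-0.02,0.55,-0.054],[-0.022,0.567,-0.054],[-0.022,0.567,-0.04],[-0.022,0.567,-0.025],[-0.022,0.567,-0.01],[-0.022,0.567,-0.004],[-0.022,0.567,0.0]]' --twist '[[0.002,0,0.008],[0.002,0,0.008],[0.002,0,0.008],[0.002,0,0.008],[0.002,0,0.008],[0.002,0,0.008],[0.002,0,0.008],[0.002,0,0.008],[0.002,0,0.008],[0.002,0,0.008],[0.002,0,0.008],[0.002,0,0.008]]' --hand '[-1,-1,-1,-1,-1,-1,-1,-1,-1,-1,-1,-1]'

```text
time: 27.95
tool_pos: [520.0, -45.6, 63.5]
tcp_rot: [-90.1, -0.1, -1.5]
ft_force: [-0.1, -4.2, 1.3]
finger_gap: 0.0
```

move_arm --linear '[[0,0,0.005],[0,0,0.01],[0,0,0.01]]' --twist '[[0,0,0],[0,0,0],[0,0,0]]' --hand '[-1,-1,-1]'

```text
time: 28.2
tool_pos: [521.2, -44.8, 65.1]
tcp_rot: [-90.4, -0.3, -1.5]
ft_force: [-0.7, -11.0, 3.6]
finger_gap: -0.0
```

Firm stop at 11 N: the head is home. Retreat and go to the brush.

move_arm --linear '[[0,0,-0.05],[0,-0.1,-0.1],[0,-0.3,-0.1],[0,-0.5,-0.1],[0,-0.55,0.0],[-0.1,-0.6,0.4],[-0.15,-0.65,0.8],[-0.15,-0.65,0.9],[-0.15,-0.65,0.9],[-0.15,-0.65,0.9],[-0.15,-0.65,0.9],[-0.15,-0.65,0.9]]' --twist '[[0,0,0],[0,0,0],[0,0,0],[0,0,0],[0,0,0],[0,0,0],[0,0,0],[0,0,0],[0,0,0],[0,0,0],[0,0,0],[0,0,0]]' --hand '[-0.1,-0.1,-0.1,-0.1,-0.1,-0.1,-0.1,-0.1,-0.1,-0.1,-0.1,-0.1]'

```text
time: 29.2
tool_pos: [481.9, 230.3, 259.4]
tcp_rot: [-90.3, -0.4, -1.5]
ft_force: [0.5, -0.1, 0.3]
finger_gap: 38.3
```

Run:
```python
from h import *
from bench import r
s,po=shot(r,"wrist","w12");w=cloud(s,po);print(po)
hsv=cv2.cvtColor(s["frame"],cv2.COLOR_RGB2HSV)
m=(w[...,2]>5)&(w[...,2]<25)&(w[...,0]>360)&(w[...,0]<640)&(w[...,1]>230)&(w[...,1]<420);n,l,c,_=cv2.connectedComponentsWithStats(m.astype(np.uint8))
for i in range(1,n):
    if c[i,4]>300:
        p=w[l==i];print("brush?",c[i],p.mean(0),cv2.minAreaRect(p[:,:2].astype(np.float32)))
        (cx,cy),(a,b),an=cv2.minAreaRect(p[:,:2].astype(np.float32)); d=np.radians(an if a>b else an+90);u=np.array([np.cos(d),np.sin(d)]);u*=np.sign(u[0])
        x=(p[:,:2]-[cx,cy])@u;y=(p[:,:2]-[cx,cy])@[-u[1],u[0]]
        for lo in range(-90,90,15):
            k=(x>lo)&(x<lo+15);
            if k.sum()>3: print(lo,y[k].min().round(1),y[k].max().round(1),p[k,2].mean().round(1))
        print(np.degrees(np.arctan2(u[1],u[0])),cx,cy)
```

```text
(array([481.88020246, 230.34348422, 259.42557612]), array([-90.30541117,  -0.37915649,  -1.50414241]))
brush? [ 237   57  153   55 3272] [493.78121715 326.08951315  12.87499911] ((479.2510986328125, 323.1186828613281), (180.2792205810547, 33.89520263671875), 10.319555282592773)
-90 -8.4 9.7 12.9
-75 -8.4 9.4 13.1
-60 -8.5 9.5 13.1
-45 -8.5 9.4 13.0
-30 -8.6 9.4 13.1
-15 -8.6 9.2 12.9
0 -8.7 9.3 12.9
15 -15.8 16.1 12.9
30 -15.8 16.3 13.3
45 -16.7 16.9 12.7
60 -16.9 16.9 12.5
75 -16.9 16.9 12.5
10.319555282592773 479.2510986328125 323.1186828613281
```

View pics/w12.png

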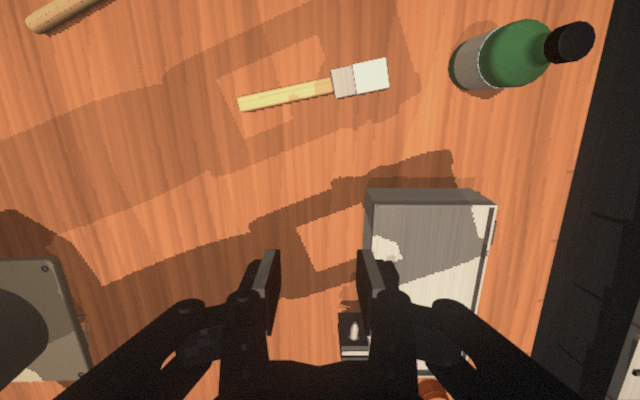

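Brush at image (315,85), head toward the bottle. Grasp it at its balance point.

Run:
```python
from h import *
from bench import r
st=r.sense()
for z in (120,5): go(st,[479.3,323.5,z],Rt(-79.7))
```

```text
linear [-0.0155, 0.4676, 0.292] twist [-0.0024, 0.871, 0.0042]
linear [-0.0181, 0.8509, 0.2925] twist [-0.0024, 0.871, 0.0042]
```

move_arm --linear '[[-0.016,0.46,0.292],[-0.016,0.46,0.292],[-0.016,0.46,0.292],[-0.016,0.46,0.292],[-0.016,0.46,0.292],[-0.016,0.46,0.292],[-0.016,0.46,0.292],[-0.016,0.46,0.292],[-0.016,0.46,0.292],[-0.016,0.46,0.292],[-0.016,0.46,0.292],[-0.016,0.46,0.292]]' --twist '[[-0.002,0.871,0.004],[-0.002,0.871,0.004],[-0.002,0.871,0.004],[-0.002,0.871,0.004],[-0.002,0.871,0.004],[-0.002,0.871,0.004],[-0.002,0.871,0.004],[-0.002,0.871,0.004],[-0.002,0.871,0.004],[-0.002,0.871,0.004],[-0.002,0.871,0.004],[-0.002,0.871,0.004]]' --hand '[-0.1,-0.1,-0.1,-0.1,-0.1,-0.1,-0.1,-0.1,-0.1,-0.1,-0.1,-0.1]'

```text
time: 30.25
tool_pos: [479.3, 323.7, 122.8]
tcp_rot: [-89.9, 0.0, -80.0]
ft_force: [0.6, -0.8, -0.1]
finger_gap: 38.4
```

Run:
```python
from h import *
from bench import r
st=r.sense();print(st["tool_pos"],st["tcp_rot"],st["joint_pos"].round(1))
for z in (40,5): go(st,[479.3,323.5,z],Rt(-79.7))
```

```text
[479.30689175 323.67905972 122.78642949] [-8.99222840e+01  2.79992882e-02 -8.00141425e+01] [ 29.    8.4  95.8   0.   75.7 109. ]
linear [0.0007, 0.276, -0.0005] twist [-0.0009, -0.0035, -0.0003]
linear [0.0008, 0.3926, -0.0007] twist [-0.0009, -0.0035, -0.0003]
```

move_arm --linear '[[0,0.12,0],[0,0.22,0],[0,0.3,0],[0,0.36,0],[0,0.385,0],[0,0.392,0],[0,0.392,0]]' --twist '[[0,0,0],[0,0,0],[0,0,0],[0,0,0],[0,0,0],[0,0,0],[0,0,0]]' --hand '[-0.1,-0.1,-0.1,-0.1,-0.1,-0.1,-0.1]'

```text
time: 30.83
tool_pos: [479.6, 323.8, 5.5]
tcp_rot: [-89.9, 0.0, -79.9]
ft_force: [0.4, -0.4, -0.2]
finger_gap: 38.3
```

move_arm --linear '[[0,0,0],[0,0,0],[0,0,0],[0,0,0],[0,0,0],[0,0,0]]' --twist '[[0,0,0],[0,0,0],[0,0,0],[0,0,0],[0,0,0],[0,0,0]]' --hand '[-1,-1,-1,-1,-1,-1]' --force 50

```text
time: 31.33
tool_pos: [481.2, 324.8, 7.7]
tcp_rot: [-89.7, 0.1, -79.9]
ft_force: [0.3, 0.3, 6.9]
finger_gap: 15.9
```

Run:
```python
from h import *
from bench import r
st=r.sense();print(st["tool_pos"],st["finger_gap"],st["ft_force"])
go(st,st["tool_pos"]+[0,0,180],Rt(-79.7))
go(st,kb([12,0,170],K),Rt(-1.7))
```

```text
[481.15557246 324.75901688   7.68488475] 15.86007103076797 [0.25405764 0.33362044 6.85394444]
linear [-0.001, -0.6, 0.0029] twist [-0.0031, -0.0021, -0.0011]
linear [0.9184, -0.541, 0.3234] twist [-0.0033, -0.8688, 0.0012]
```

move_arm --linear '[[0,-0.1,0],[0,-0.22,0],[0,-0.36,0],[0,-0.5,0],[0,-0.62,0],[0.2,-0.62,0.07],[0.45,-0.6,0.16],[0.7,-0.56,0.25],[0.918,-0.541,0.323],[0.918,-0.541,0.323],[0.918,-0.541,0.323],[0.918,-0.541,0.323]]' --twist '[[0,0,0],[0,0,0],[0,0,0],[0,0,0],[0,0,0],[0,-0.1,0],[0,-0.2,0],[0,-0.3,0],[-0.003,-0.45,0],[-0.003,-0.6,0],[-0.003,-0.7,0],[-0.003,-0.869,0]]' --hand '[-1,-1,-1,-1,-1,-1,-1,-1,-1,-1,-1,-1]'

```text
time: 32.33
tool_pos: [617.1, 82.6, 172.2]
tcp_rot: [-89.9, -0.1, -31.9]
ft_force: [0.4, 0.2, -1.0]
finger_gap: 16.1
```

Run:
```python
from h import *
from bench import r
st=r.sense();print(st["tool_pos"],st["tcp_rot"],st["finger_gap"],st["ft_force"])
go(st,kb([12,0,170],K),Rt(-1.7))
```

```text
[617.10685282  82.64379563 172.23435746] [-89.86454359  -0.12283008 -31.93102854] 16.13650813878561 [ 0.40805329  0.24007632 -0.95938074]
linear [0.0424, 0.0075, -0.0227] twist [-0.0011, -0.3359, 0.0017]
```

move_arm --linear '[[0.042,0.007,-0.023],[0.042,0.007,-0.023],[0.042,0.007,-0.023],[0.042,0.007,-0.023],[0.042,0.007,-0.023],[0.042,0.007,-0.023],[0.042,0.007,-0.023]]' --twist '[[0,-0.336,0],[0,-0.336,0],[0,-0.336,0],[0,-0.336,0],[0,-0.336,0],[0,-0.336,0],[0,-0.336,0]]' --hand '[-1,-1,-1,-1,-1,-1,-1]'

```text
time: 32.92
tool_pos: [624.3, 70.1, 170.6]
tcp_rot: [-89.9, -0.2, -1.8]
ft_force: [-0.4, 1.3, -1.5]
finger_gap: 16.4
```

Run:
```python
from h import *
from bench import r
st=r.sense();print(st["tool_pos"],st["tcp_rot"],st["finger_gap"],st["ft_force"])
s,po=shot(r,"wrist","w13");w=cloud(s,po);T=Ro.from_euler('xyz',po[1],degrees=True).inv()
q=T.apply(w.reshape(-1,3)-po[0]).reshape(w.shape)
for lo in range(15,100,15):
    m=(q[...,2]>lo)&(q[...,2]<lo+15)&(abs(q[...,0])<28)&(abs(q[...,1])<30);p=q[m]
    if len(p): print(lo,len(p),p[:,0].min().round(1),p[:,0].max().round(1),"top y",np.median(p[:,1]).round(1),"zmax",p[:,2].max().round(1))
for z in (100,70): go(st,kb([12,0,z],K),Rt(-1.7))
```

```text
[624.2669862   70.13954584 170.61573   ] [-89.93953475  -0.20955475  -1.78603603] 16.423069154698307 [-0.3555788   1.26572592 -1.49723533]
15 1541 -15.3 16.4 top y -5.3 zmax 30.0
30 2172 -15.7 16.4 top y -5.4 zmax 45.0
45 2496 -16.7 17.4 top y -4.7 zmax 60.0
60 2795 -16.8 17.3 top y -4.6 zmax 74.9
75 2385 -16.9 17.3 top y -4.5 zmax 86.9
linear [-0.0008, 0.2354, -0.0002] twist [-0.0007, -0.001, 0.0023]
linear [-0.0011, 0.3354, -0.0003] twist [-0.0007, -0.001, 0.0023]
```

move_arm --linear '[[0,0.08,0],[0,0.16,0],[0,0.22,0],[0,0.27,0],[0,0.3,0],[0,0.32,0],[0,0.33,0],[0,0.335,0],[0,0.335,0]]' --twist '[[0,0,0.002],[0,0,0.002],[0,0,0.002],[0,0,0.002],[0,0,0.002],[0,0,0.002],[0,0,0.002],[0,0,0.002],[0,0,0.002]]' --hand '[-1,-1,-1,-1,-1,-1,-1,-1,-1]'

```text
time: 33.72
tool_pos: [625.1, 70.3, 70.8]
tcp_rot: [-89.9, -0.1, -1.8]
ft_force: [-0.7, -0.2, -0.7]
finger_gap: 16.2
```

move_arm --linear '[[0,0,0],[0,0,0],[0,0,0],[0,-0.05,0],[0,-0.2,0],[0,-0.4,0],[-0.2,-0.6,-0.1],[-0.3,-0.7,-0.2],[-0.3,-0.7,-0.2],[-0.3,-0.7,-0.2]]' --twist '[[0,0,0],[0,0,0],[0,0,0],[0,0,0],[0,0,0],[0,0,0],[0,0,0],[0,0,0],[0,0,0],[0,0,0]]' --hand '[-0.2,-0.2,-0.2,-0.2,-0.2,-0.2,-0.2,-0.2,-0.2,-0.2]'

```text
time: 34.55
tool_pos: [532.1, 12.1, 284.1]
tcp_rot: [-90.0, -0.3, -1.8]
ft_force: [0.3, 0.2, 1.0]
finger_gap: 34.4
```

Run:
```python
from h import *
from bench import r
s,po=shot(r,"wrist","w14");w=cloud(s,po);iR=Ro.from_euler('z',1.7,degrees=True)
q=iR.apply(w.reshape(-1,3)-[K[0],K[1],0]).reshape(w.shape)
m=(q[...,2]>68)&(q[...,2]<90)&(q[...,0]>-38)&(q[...,0]<64)&(abs(q[...,1])<122);p=q[m]
print("brush kb",np.percentile(p,[1,50,99],axis=0).round(1),cv2.minAreaRect(p[:,:2].astype(np.float32)))
m=(q[...,2]>40)&(q[...,2]<67)&(q[...,0]>-35)&(q[...,0]<60)&(abs(q[...,1])<110);p=q[m];print("flap",np.linalg.lstsq(np.c_[p[:,:2],np.ones(len(p))],p[:,2],rcond=None)[0])
m=(q[...,1]>-112)&(q[...,1]<-74)&(abs(q[...,0]+88)<9)&(q[...,2]>55)&(q[...,2]<100);p=q[m];print("pin head",len(p),np.percentile(p,[2,98],axis=0).round(1) if len(p) else"")
m=(q[...,1]>-47)&(q[...,1]<0)&(abs(q[...,0]+88)<7)&(q[...,2]>60)&(q[...,2]<110);p=q[m];print("pin tip",len(p),np.percentile(p,[2,99],axis=0).round(1) if len(p) else"")
t=r.snapshot("top");tins(t)
```

```text
brush kb [[  -3.5 -121.7   69. ]
 [  12.8   30.3   73.8]
 [  29.6   86.4   75.8]] ((12.608238220214844, -17.101722717285156), (209.7674560546875, 101.11493682861328), 89.9906005859375)
flap [-4.10173751e-04  9.22226286e-04  6.02805302e+01]
pin head 369 [[ -96.7 -107.    74.3]
 [ -79.5  -76.7   83. ]]
pin tip 200 [[-92.6 -46.3  83.7]
 [-83.7 -20.4  91. ]]
[397. 161.] 194 xy 660.4 -160.1 24.7 z 40.9 maxsat 204.70000000000002
[486. 171.] 61 xy 655.0 -426.3 31.7 z 48.5 maxsat 76.0
[447. 185.] 199 xy 601.4 -311.5 24.8 z 41.1 maxsat 214.0
[390. 189.] 181 xy 573.1 -140.2 24.0 z 41.5 maxsat 195.0
[402. 226.] 207 xy 465.0 -183.6 23.8 z 40.4 maxsat 167.0
```

View pics/w14.png

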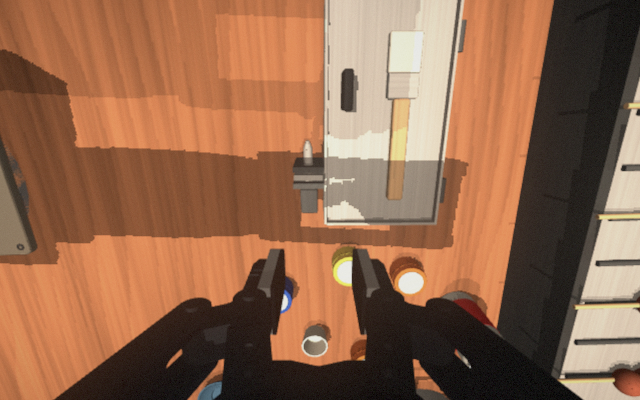

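Everything is in place: brush lying flat (405,110) inside the rim and clear of the tab, flap flat, and the pin through the hasp with its head against the lug. Handing in.

```bash
python3 -c "
from bench import r
print(r.hand_in())"
```

```text
the job is handed in; nothing more can be done
None
```

The job is done in the order asked and handed in after about 35 s of robot time. I lifted the flap to its stop, stood both plain tins in the lower tier, and shut the flap. Then I pushed the pin through the hasp and laid the brush on the flap.

Last checks, all from the camera images and force readings:
- **Tins:** when I last saw them, before shutting the flap, they stood in the two right-hand cells at y = -32 and -95 mm. No other plain tins were on the counter.
- **Flap:** it lies flat, with its top face measured at z = 60 mm and no slope.
- **Pin:** it goes through all three holes, and an 11 N push on its end met a firm stop. It hangs about 10° head-down in the loose holes. The lower edge of its head touches the lug and the upper edge stands a few millimetres off.
- **Brush:** it lies level on the flap, inside the rim and clear of the tab.
- **Look-alikes:** the four coloured tins had not moved. The drink can, bottle, cup and jar were not approached, but I did not measure them again at the end.

**High force:** while pushing the flap to its stop, the wrist force read about 114 N, just under the 120 N limit. That is the reading at the end of the move, so a brief higher peak can't be ruled out. I backed off at once.

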